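Roll the glass sight tube home into its spring latches

TASK

Roll the glass sight tube along the runway of the cradle to the red line, without gripping or lifting it, and press it gently into the rubber buffers until both spring latches have snapped down fully behind its end spigots; then leave it there. It is glass, so never push it with more than 18 N, and leave the other things on the bench alone.

Things in the scene. Friction and masses are not known exactly. Their poses are not given: they have to be found in the camera images.
- tube: loose glass sight tube, 0.32 kg, 164 mm long: glass 37 mm across; brass ferrules 40 mm across, 38 to 60 mm either side of the middle; steel spigots 14 mm across on the ends, 60 to 82 mm from the middle. Origin: its middle, on the axis. Own y = its axis; x and z turn as it rolls. Lies across the deck, a little askew, axis 20 mm above it; rolls easily, stops soon when left
- cradle: fixed grey cradle, 330 mm (its x) by 212 mm (y), deck 22 mm above the bench. Origin: on the bench under the deck's middle. The tube rolls home towards its +x (the robot's left). Loading end: lip 6 mm high at x -158 mm. Blue side rails 26 mm high (inner faces y +-88 mm) guide the spigot ends. Red home line at x +95 mm; blue backstop behind it, 50 mm high. Nothing rises over 55 mm above the deck
- home (a point): where the middle of the tube must be: over the red line, 20 mm above the deck, on the cradle's centre line; axes as the cradle's. Two rubber buffers on the backstop (y +-48 mm) meet the ferrules 1.4 mm before it; pushing back 7 N in all on the line, 4.6 N more per further mm: a latch drops fully only while the tube is pressed into them, at about 8 to 14 N; let go, it rests back against the hooks
- latch_near (a joint): spring latch on the cradle's +y side (nearer the robot), rad: 0 = down, grows as the hook lifts (about 0.18 on top of a spigot). Steel arm 10 mm wide at y +73 mm, hinged behind the line. Its 30 degree ramp starts 32 mm before the line: the rolled-in spigot lifts it (5 to 10 N of push for both latches) and it snaps to 0 behind the spigot on the line. Also 0 while no tube is there
- latch_far (a joint): the same latch on the cradle's -y side (farther from the robot), arm at y -73 mm
- nut: brass union nut 19 x 22 x 16 mm, stays where it is; origin under its middle
- spanner_a: steel combination spanner 269 mm long, stays; origin under its middle
- brass_brush: wooden brush 210 mm long with brass bristles, stays; origin under its middle
- tape: roll of black tape 58 mm across, stays; origin under its middle

How it is judged:
By the outcome, as a careful person would: the job done as asked, in the order asked, and still so for the second after the job is handed in, with the robot touching nothing.
It also fails if it takes over 53 s, if anything falls off the work surface, if the arm or the gripper's body presses on something with over 40 N, if the wrist force passes 120 N, or if a joint passes its speed limit or range.

ROBOT

A 7-joint arm with a two-finger parallel gripper is mounted at the origin on a cart in front of the work surface, level with it; the furniture and walls round the work are solid. World frame = base frame: x ahead of the robot, y to its left, z up, the work surface at z = 0. Lengths are in m, angles in rad, forces in N, time in s.
With the tool pointing down it reaches from about 0.4 to 0.85 m from the base axis. Payload 10.4 kg.
Tool frame: the origin (TCP) lies on the centre line of the jaws, within the pads' length; the fingertips stand 22 mm ahead of it and the grasp point (between the pads) lies 3 mm ahead of it; z points along the fingers, y is the direction in which the jaws open and shut (so a half turn about z gives the same grasp; the last joint's range is limited). The gripper opens to 85 mm and grips with 20 to 120 N. Pads are 22 mm wide; open, the fingers measure 114 mm over their backs; the gripper's body (76 mm by 85 mm) begins 54 mm behind the grasp point. The pads swing forward as they close: fully open they stand 13 mm farther back than shut.
Start: joints at [-1.284, 0.332, -0.065, 1.46, 0.022, 1.35, -0.088], TCP at [0.191, 0.595, 0.253] pointing down, gripper open.
Joint ranges: [-2.6, 2.6], [-0.5, 2.12], [-1.47, 1.34], [0.16, 2.42], [-1.27, 4.41], [0.06, 2.06], [-2.6, 2.6]. Speed limits (rad/s): [2.22, 2.22, 2.79, 2.79, 3.14, 3.14, 3.14].

INTERFACE

Orientations are given as a unit quaternion [x, y, z, w].
In Python, from workcell import manip gives the robot as it stands. The module is installed in compiled form; this text tells all that it offers.
- The arm moves only by the shell command python3 -m crank 'ROWS' [FORCE]. ROWS is JSON, a list of rows, each a list of 3 entries, a list of its own where there are three numbers: the opening, from -1 (shut) to 1 (fully open), then the shift along the tool's x, y, z normalised to -1 to 1, where 1 is 80 mm, then the turn, a rotation vector about the tool's x, y, z normalised to -1 to 1, where 1 is pi/4 rad. In form: [[jaw, [tx, ty, tz], [ax, ay, az]], ...]. A call has exactly 5 rows; each row shifts and turns the commanded pose from where the row before left it, along the tool's axes as they then stand; what a row does not reach is not made up. A row lasts 1/10 s, in which the tool goes at most 50 mm and 8.59 degrees, less where a joint would pass 70% of its speed; a pose out of reach is approached as far as the arm can. A call with a number of a shift or a turn outside -1 to 1 is refused whole. A call with a gripper value outside its range is refused whole. The fingers move at their own pace and stop on an object; FORCE is the grip in N (left out, the last holds). Time passes only in rows, so rows that do not move let the fingers close, or fill a call up. It gives the time, the measured TCP pose, the force and the opening at its end, in the units of the state.
- manip.get_obs(): the state, without advancing time (a new reading comes with each control period).
- manip.camera(name): name is "side" or "top" or "wrist"; returns the picture (480x640x3 uint8, blue, green, red); there is no depth.
- manip.camera_info(name): a dict with "K" (3x3 intrinsics, pixels), "camera_from_world" (4x4, takes a point from world to camera coordinates); the wrist camera has in their place "mount" (4x4, takes a point from camera to tool coordinates, whose origin is the TCP and whose axes are the flange's). Camera axes: x right, y down, z forward; pixel columns grow to the right and rows downward; lengths in m; the calibration is good to about 2 mm. A picture is of the moment at which its call begins: read the wrist's pose just before it. camera_info takes no time and is no camera call.
- manip.hand_in(): hands the job in, once; it reports no verdict.
The state is a dict: "clock": time; "joint_pos": joint angles; "joint_velocities": joint speeds; "tau": joint torques, N m; "position": TCP position; "ee_rot": TCP orientation; "ft_force": force on the tool from outside, world axes, zero at the start; "torque": the same for the moment, N m; "grip_width": opening from 0.0 (shut) to 1.0 (fully open).
Only numpy, scipy, OpenCV 4.12 (cv2) and the standard library are available. Lean on these libraries where they do the work, as an engineer would, in place of code of your own. Each camera call takes 0.05 s, during which the arm holds its last target.

## Working session

There is one attempt and no reset: what is moved stays moved. The work goes in short steps, Python scripts to look and compute and a shell command to move; the robot and the scene stay as the last step left them, time stands still between calls to the robot, and variables do not carry over. Pictures are saved under pics/ and viewed, and the job is handed in when it is done.

```bash
mkdir -p pics
python3 - <<'E'
from workcell import manip
import cv2,numpy as np
o=manip.get_obs(); print(o)
for n in ("top","side"):
    cv2.imwrite(f"pics/{n}0.png",manip.camera(n)); i=manip.camera_info(n); print(n,np.array(i["K"]).round(2).tolist(),np.array(i["camera_from_world"]).round(4).tolist())
print(manip.camera_info("wrist"))
E
```

```text
{'clock': 0.0, 'joint_pos': array([-1.28359853,  0.33286641, -0.06468792,  1.4609491 ,  0.02157438,
        1.34988287, -0.088485  ]), 'joint_velocities': array([ 0.00089415,  0.00095847, -0.0001822 ,  0.00100264, -0.00021328,
        0.00063978, -0.00143021]), 'tau': array([-3.97919503e-04, -6.25448442e+01,  4.92306682e-02, -3.91609168e+01,
        1.62539788e-02,  9.97570722e-03, -5.13307907e-05]), 'position': array([0.1904395 , 0.59491951, 0.25251556]), 'ee_rot': array([ 1.54270735e-01,  9.88028361e-01, -7.00393013e-04, -8.69293400e-05]), 'ft_force': array([-0.27325074,  0.27988842,  0.04991788]), 'torque': array([ 0.01537251, -0.0017593 ,  0.04528316]), 'grip_width': 0.9987475589821041}
top [[470.49, 0.0, 325.39], [0.0, 470.49, 240.54], [0.0, 0.0, 1.0]] [[0.0248, -0.9993, -0.0271, 0.0277], [-0.9975, -0.023, -0.0669, 0.572], [0.0662, 0.0287, -0.9974, 1.2399], [0.0, 0.0, 0.0, 1.0]]
side [[441.18, 0.0, 328.8], [0.0, 441.18, 236.42], [0.0, 0.0, 1.0]] [[0.6213, 0.7833, 0.0194, -0.3864], [0.5965, -0.4568, -0.6599, -0.2712], [-0.5081, 0.4216, -0.7511, 1.4017], [0.0, 0.0, 0.0, 1.0]]
{'K': array([[373.95733426,   0.        , 324.87426406],
       [  0.        , 373.95733426, 233.71844285],
       [  0.        ,   0.        ,   1.        ]]), 'mount': array([[-1.37429344e-04, -9.58005294e-01, -2.86750481e-01,
         7.24291017e-02],
       [ 9.99999940e-01, -2.22393121e-04,  2.63729118e-04,
        -1.37726059e-04],
       [-3.16425225e-04, -2.86750428e-01,  9.58005267e-01,
        -1.20834252e-01],
       [ 0.00000000e+00,  0.00000000e+00,  0.00000000e+00,
         1.00000000e+00]])}
```

View pics/top0.png

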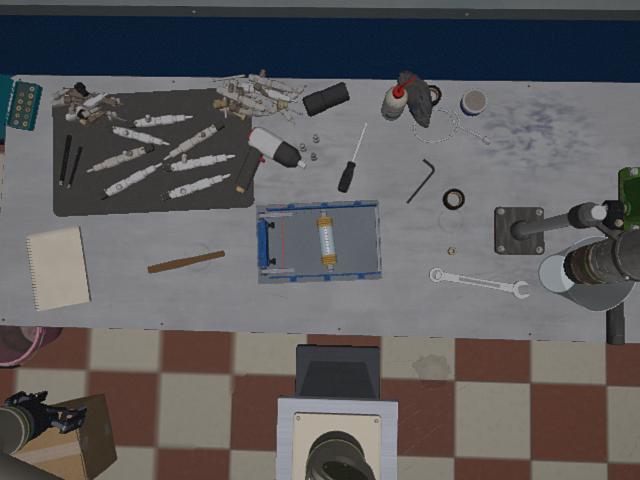

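View pics/side0.png

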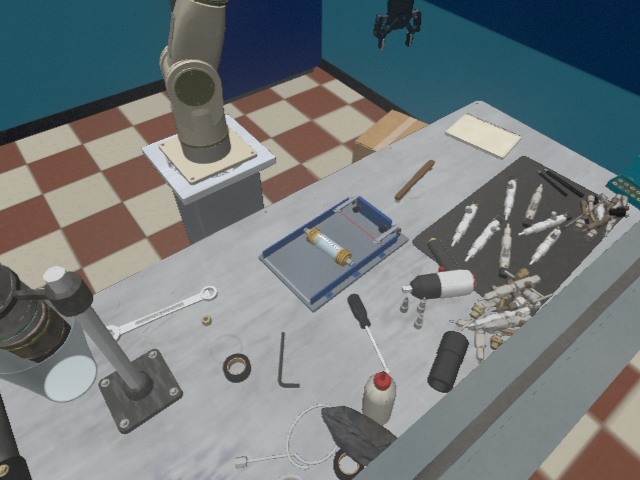

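The top view shows the cradle at about (257–380, 202–282), the tube near (326,240) and the red line at column ~283. The side view shows the same layout. I'll enlarge both.

Run:
```python
import cv2
a=cv2.imread("pics/top0.png")[190:295,245:395]; cv2.imwrite("pics/topc.png",cv2.resize(a,None,fx=5,fy=5,interpolation=cv2.INTER_CUBIC))
a=cv2.imread("pics/side0.png")[185:315,250:420]; cv2.imwrite("pics/sidec.png",cv2.resize(a,None,fx=4.6,fy=4.6,interpolation=cv2.INTER_CUBIC))
```

```text
(no output)
```

View pics/topc.png

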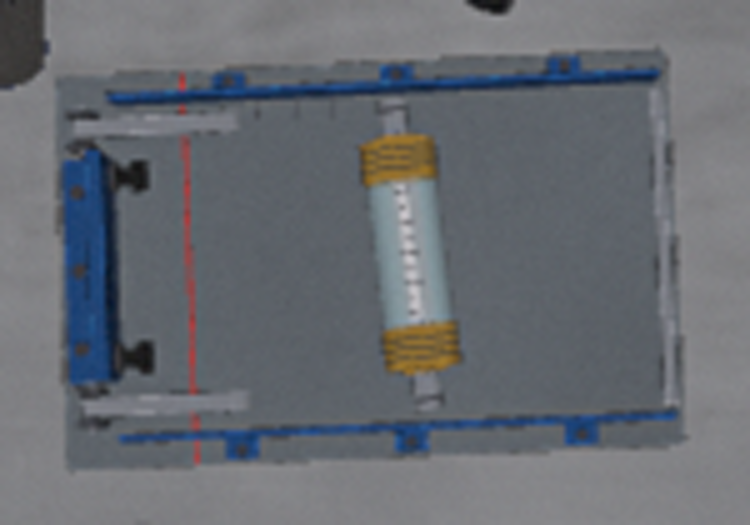

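View pics/sidec.png

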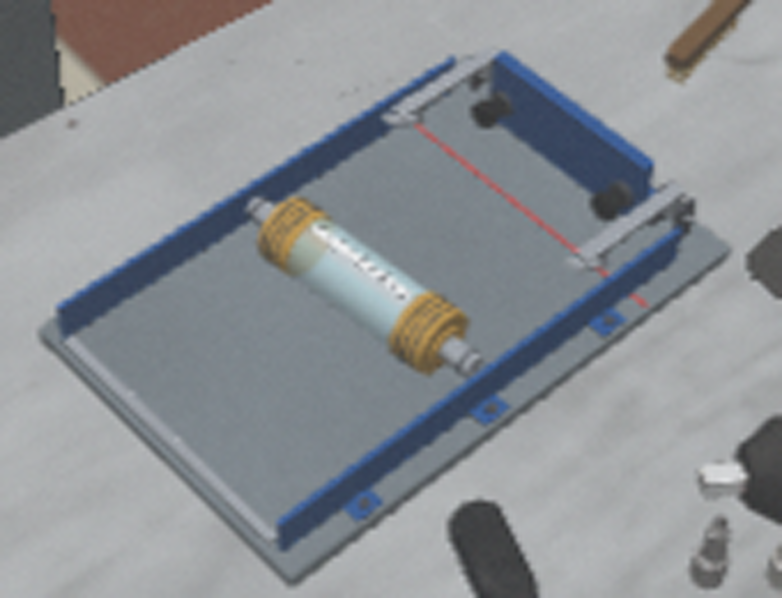

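```bash
cat > h.py <<'E'
import cv2,numpy as np
from workcell import manip
C={n:manip.camera_info(n) for n in("top","side")}
def ray(n,uv):
    K=np.array(C[n]["K"]);T=np.array(C[n]["camera_from_world"]);R=T[:3,:3]
    d=R.T@np.linalg.inv(K)@np.array([uv[0],uv[1],1.]); return -R.T@T[:3,3],d
def plane(n,uv,z):
    c,d=ray(n,uv); return c+d*(z-c[2])/d[2]
def tri(a,b):
    c1,d1=ray("top",a);c2,d2=ray("side",b)
    s=np.linalg.lstsq(np.c_[d1,-d2],c2-c1,rcond=None)[0]
    p,q=c1+s[0]*d1,c2+s[1]*d2; return (p+q)/2,np.linalg.norm(p-q)
def blobs(img,lo,hi,roi,amin=15):
    m=cv2.inRange(cv2.cvtColor(img,cv2.COLOR_BGR2HSV),lo,hi); k=np.zeros_like(m); x0,y0,x1,y1=roi;k[y0:y1,x0:x1]=m[y0:y1,x0:x1]
    k=cv2.morphologyEx(k,cv2.MORPH_CLOSE,np.ones((3,3)))
    n,l,s,c=cv2.connectedComponentsWithStats(k); return [(c[i],s[i].tolist()) for i in range(1,n) if s[i,4]>=amin],k
E
python3 - <<'E'
from h import *
np.set_printoptions(precision=4,suppress=True)
t=cv2.imread("pics/top0.png");s=cv2.imread("pics/side0.png")
rt=(255,195,385,285);rs=(255,190,412,315)
O=((10,110,90),(28,255,255))
bt,_=blobs(t,*O,rt);bs,_=blobs(s,*O,rs);print(bt,bs)
for a,b in ((0,1),(1,0),(0,0),(1,1)):
    print(a,b,tri(bt[a][0],bs[b][0]))
for b in bt: print("plane",plane("top",b[0],.042+.006))
c={k:plane("top",(245+u/5,190+v/5),.022) for k,(u,v) in dict(TL=(57,77),TR=(663,50),BL=(68,468),BR=(684,440)).items()}
print(c); 
for a,b in(("TL","TR"),("BL","BR"),("TL","BL"),("TR","BR")): d=c[a]-c[b];print(a,b,np.linalg.norm(d),np.degrees(np.arctan2(d[1],d[0])))
cs={k:plane("side",(250+u/4.6,185+v/4.6),.022) for k,(u,v) in dict(TR=(290,580),TL=(728,248),BR=(43,335)).items()};print(cs)
for k,a in dict(TR=(290,580),TL=(728,248),BR=(43,335)).items():
  u,v=dict(TL=(57,77),TR=(663,50),BL=(68,468),BR=(684,440))[k]
  print(k,tri((245+u/5,190+v/5),(250+a[0]/4.6,185+a[1]/4.6)))
print("center",sum(c.values())/4)
m=cv2.inRange(cv2.cvtColor(t,cv2.COLOR_BGR2HSV),(0,110,90),(8,255,255))|cv2.inRange(cv2.cvtColor(t,cv2.COLOR_BGR2HSV),(172,110,90),(180,255,255))
y,x=np.nonzero(m[200:285,255:300]);P=np.array([plane("top",(u+255,v+200),.022) for u,v in zip(x,y)])
f=np.polyfit(P[:,0],P[:,1],1);print("red: y=",f,len(x),P[:,0].min(),P[:,0].max(),np.degrees(np.arctan(f[0])))
E
```

```text
[(array([324.1653, 221.0496]), [317, 217, 15, 10, 121]), (array([328.6148, 259.1967]), [322, 255, 15, 10, 122])] [(array([312.2892, 233.4578]), [307, 228, 13, 15, 83]), (array([342.5182, 255.4015]), [335, 249, 16, 15, 137])]
0 1 (array([0.6197, 0.0442, 0.0491]), np.float64(0.0019906891692264353))
1 0 (array([0.5195, 0.0293, 0.0499]), np.float64(0.0039005671371853583))
0 0 (array([0.5936, 0.0135, 0.1335]), np.float64(0.0671190117640477))
1 1 (array([ 0.5466,  0.0606, -0.0346]), np.float64(0.07314132308527026))
plane [0.6204 0.045  0.048 ]
plane [0.5207 0.0309 0.048 ]
{'TL': array([0.6616, 0.2297, 0.022 ]), 'TR': array([ 0.683 , -0.0959,  0.022 ]), 'BL': array([0.4519, 0.2165, 0.022 ]), 'BR': array([ 0.475 , -0.1106,  0.022 ])}
TL TR 0.32625293703924624 93.76129234738104
BL BR 0.3279184861370857 94.04272506349605
TL BL 0.21014765579605701 3.5927955551946766
TR BR 0.20853865293210572 4.0480179721493705
{'TR': array([ 0.6868, -0.0974,  0.022 ]), 'TL': array([0.6648, 0.2285, 0.022 ]), 'BR': array([ 0.4834, -0.1104,  0.022 ])}
TR (array([ 0.684 , -0.0959,  0.017 ]), np.float64(0.0008795158936541616))
TL (array([0.6625, 0.2308, 0.0182]), np.float64(0.0010892201144598438))
BR (array([ 0.4761, -0.1094,  0.0139]), np.float64(0.004568372755317014))
center [0.5679 0.0599 0.022 ]
red: y= [0.0683 0.1176] 59 0.457855315121439 0.6640976127962315 3.909950935989266
```

```bash
cat >> h.py <<'E'
from scipy.spatial.transform import Rotation as Ro
YAW=np.radians(93.87); CX=np.array([np.cos(YAW),np.sin(YAW),0]);CY=np.array([-np.sin(YAW),np.cos(YAW),0]);CO=np.array([.568,.0603,0])
RT=np.c_[CX,-CY,[0,0,-1]]   # wanted tool axes: tool x along cradle +x, z down
def cr(p): d=np.asarray(p)-CO; return np.array([d@CX,d@CY,d[2]])
def w(c): return CO+CX*c[0]+CY*c[1]+np.array([0,0,c[2]])
def plan(c,n):
    "rows from the present pose to cradle point c, straight, n rows; normalised"
    o=manip.get_obs(); p=o["position"];R=Ro.from_quat(o["ee_rot"]); dr=(R.inv()*Ro.from_matrix(RT)).as_rotvec()/n
    st=(w(c)-p)/n
    for i in range(n):
        print((R.inv().apply(st)/.08).round(3),(dr/(np.pi/4)).round(3)); R=R*Ro.from_rotvec(dr)
def st():
    o=manip.get_obs(); d=(Ro.from_quat(o["ee_rot"]).inv()*Ro.from_matrix(RT)).as_rotvec()
    print("t",round(o["clock"],2),"cr mm",(cr(o["position"])*1e3).round(2),"rot err deg",np.degrees(d).round(2),"F cr",np.round([o["ft_force"]@CX,o["ft_force"]@CY,o["ft_force"][2]],2),"grip",round(o["grip_width"],3))
E
python3 -c "
from h import *
st();plan((-.078,0,.2),20)"
```

```text
t 0.1 cr mm [558.9  340.6  252.61] rot err deg [-6.000e-02  5.000e-02  6.838e+01] F cr [ 0.56 -1.4   0.03] grip 0.999
[-0.345 -0.292  0.033] [-0.     0.     0.076]
[-0.361 -0.271  0.033] [-0.     0.     0.076]
[-0.377 -0.248  0.033] [-0.     0.     0.076]
[-0.391 -0.226  0.033] [-0.     0.     0.076]
[-0.404 -0.202  0.033] [-0.     0.     0.076]
[-0.415 -0.177  0.033] [-0.     0.     0.076]
[-0.425 -0.152  0.033] [-0.     0.     0.076]
[-0.433 -0.127  0.033] [-0.     0.     0.076]
[-0.44  -0.101  0.033] [-0.     0.     0.076]
[-0.445 -0.074  0.033] [-0.     0.     0.076]
[-0.449 -0.048  0.033] [-0.     0.     0.076]
[-0.451 -0.021  0.033] [-0.     0.     0.076]
[-0.451  0.006  0.033] [-0.     0.     0.076]
[-0.45   0.033  0.033] [-0.     0.     0.076]
[-0.447  0.06   0.033] [-0.     0.     0.076]
[-0.443  0.086  0.033] [-0.     0.     0.076]
[-0.437  0.113  0.033] [-0.     0.     0.076]
[-0.43   0.139  0.033] [-0.     0.     0.076]
[-0.421  0.164  0.033] [-0.     0.     0.076]
[-0.41   0.189  0.033] [-0.     0.     0.076]
```

```bash
python3 -m crank '[[1,[-0.345,-0.292,0],[0,0,0.076]],[1,[-0.361,-0.271,0],[0,0,0.076]],[1,[-0.377,-0.248,0],[0,0,0.076]],[1,[-0.391,-0.226,0],[0,0,0.076]],[1,[-0.404,-0.202,0],[0,0,0.076]]]'; python3 -c "
from h import *
st();plan((-.078,0,.2),15)"
```

```text
clock: 0.6
position: [0.2868, 0.4406, 0.253]
ee_rot: [0.301, 0.954, -0.0, -0.0]
ft_force: [0.6, -0.0, 0.3]
grip_width: 0.996
t 0.6 cr mm [398.37 254.92 252.99] rot err deg [-3.000e-02  1.000e-02  5.114e+01] F cr [-0.06 -0.57  0.27] grip 0.996
[-0.414 -0.176  0.044] [-0.     0.     0.076]
[-0.424 -0.151  0.044] [-0.     0.     0.076]
[-0.432 -0.125  0.044] [-0.     0.     0.076]
[-0.439 -0.099  0.044] [-0.     0.     0.076]
[-0.444 -0.073  0.044] [-0.     0.     0.076]
[-0.448 -0.047  0.044] [-0.     0.     0.076]
[-0.45  -0.02   0.044] [-0.     0.     0.076]
[-0.45   0.007  0.044] [-0.     0.     0.076]
[-0.449  0.034  0.044] [-0.     0.     0.076]
[-0.446  0.06   0.044] [-0.     0.     0.076]
[-0.442  0.087  0.044] [-0.     0.     0.076]
[-0.436  0.113  0.044] [-0.     0.     0.076]
[-0.428  0.139  0.044] [-0.     0.     0.076]
[-0.419  0.164  0.044] [-0.     0.     0.076]
[-0.409  0.188  0.044] [-0.     0.     0.076]
```

Tracks well. Continue.

```bash
python3 -m crank '[[1,[-0.414,-0.176,0.044],[0,0,0.076]],[1,[-0.424,-0.151,0.044],[0,0,0.076]],[1,[-0.432,-0.125,0.044],[0,0,0.076]],[1,[-0.439,-0.099,0.044],[0,0,0.076]],[1,[-0.444,-0.073,0.044],[0,0,0.076]]]'
python3 -m crank '[[1,[-0.448,-0.047,0.044],[0,0,0.076]],[1,[-0.45,-0.02,0.044],[0,0,0.076]],[1,[-0.45,0.007,0.044],[0,0,0.076]],[1,[-0.449,0.034,0.044],[0,0,0.076]],[1,[-0.446,0.06,0.044],[0,0,0.076]]]'; python3 -c "
from h import *
st();plan((-.078,0,.2),5)"
```

```text
clock: 1.1
position: [0.3824, 0.2882, 0.2354]
ee_rot: [0.439, 0.898, -0.0, -0.0]
ft_force: [0.3, 0.5, 0.7]
grip_width: 1.0
clock: 1.6
position: [0.4781, 0.1357, 0.2178]
ee_rot: [0.568, 0.823, -0.0, -0.0]
ft_force: [0.3, -0.3, -0.1]
grip_width: 0.998
t 1.6 cr mm [ 81.26  84.65 217.81] rot err deg [-1.000e-02 -0.000e+00  1.694e+01] F cr [-0.29 -0.32 -0.09] grip 0.998
[-0.443  0.086  0.044] [-0.    -0.     0.075]
[-0.437  0.112  0.044] [-0.    -0.     0.075]
[-0.429  0.138  0.044] [-0.    -0.     0.075]
[-0.42   0.163  0.045] [-0.    -0.     0.075]
[-0.41   0.188  0.045] [-0.    -0.     0.075]
```

```bash
python3 -m crank '[[1,[-0.443,0.086,0.044],[0,0,0.075]],[1,[-0.437,0.112,0.044],[0,0,0.075]],[1,[-0.429,0.138,0.044],[0,0,0.075]],[1,[-0.42,0.163,0.045],[0,0,0.075]],[1,[-0.41,0.188,0.045],[0,0,0.075]]]'
python3 - <<'E'
from h import *
st(); o=manip.get_obs()
cv2.imwrite("pics/w1.png",manip.camera("wrist"))
E
```

```text
clock: 2.1
position: [0.5737, -0.0171, 0.2]
ee_rot: [0.682, 0.731, -0.0, -0.0]
ft_force: [0.6, -0.5, 0.5]
grip_width: 1.001
t 2.1 cr mm [-77.56  -0.46 199.95] rot err deg [-0.02 -0.01  0.08] F cr [-0.55 -0.56  0.51] grip 1.001
```

View pics/w1.png

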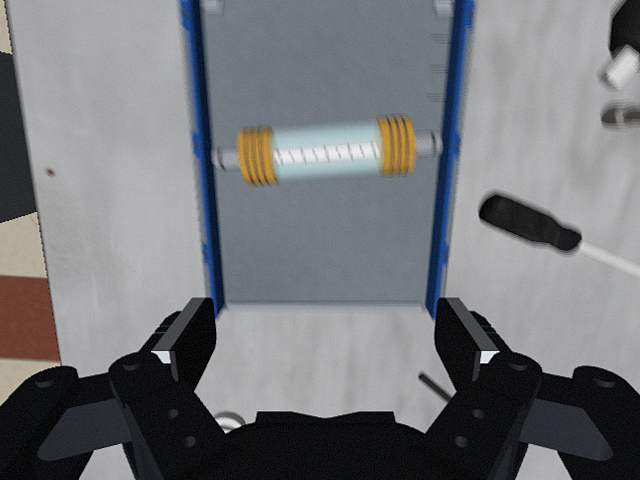

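```bash
cat >> h.py <<'E'
W=manip.camera_info("wrist")
def wray(o,uv):
    K=np.array(W["K"]);M=np.array(W["mount"]);R=Ro.from_quat(o["ee_rot"]).as_matrix()
    return o["position"]+R@M[:3,3], R@M[:3,:3]@np.linalg.inv(K)@np.array([uv[0],uv[1],1.])
def wplane(o,uv,z):
    c,d=wray(o,uv); return c+d*(z-c[2])/d[2]
OR=((10,110,90),(28,255,255))
def tube_w(img,o,z=.048,roi=(0,0,640,480)):
    b,_=blobs(img,*OR,roi,150); return [(x[0],cr(wplane(o,x[0],z))*1e3) for x in b]
E
python3 - <<'E'
from h import *
np.set_printoptions(precision=2,suppress=True)
o=manip.get_obs();im=cv2.imread("pics/w1.png")
print(tube_w(im,o))
# rails: inner edges of blue in rows 60..280; lip
m=cv2.inRange(cv2.cvtColor(im,cv2.COLOR_BGR2HSV),(105,130,60),(125,255,255))
for r in (60,100,200,250,280):
    x=np.nonzero(m[r,:])[0]; L=x[x<320];R=x[x>320]
    if len(L) and len(R): print(r,L.min(),L.max(),R.min(),R.max(),[cr(wplane(o,(u,r),.048))[:2]*1e3 for u in (L.min(),L.max(),R.min(),R.max())],[cr(wplane(o,(u,r),.022))[:2]*1e3 for u in (L.max(),R.min())])
# finger tip edges: where at depth
M=np.array(W["mount"]);K=np.array(W["K"])
for y in (-.0425,-.057,.0425):
  for x in (-.011,.011):
    for z in (.009,.022):
      c=np.linalg.inv(M)@[x,y,z,1]; print("tool",x,y,z,(K@c[:3]/c[2])[:2])
E
```

```text
[(array([397.45, 144.49]), array([-27.33, -53.94,  48.  ])), (array([255.35, 156.39]), array([-34.83,  47.32,  48.  ]))]
60 191 197 450 462 [array([28.65, 86.32]), array([28.62, 82.32]), array([ 27.3 , -86.31]), array([ 27.23, -94.31])] [array([32.37, 90.43]), array([ 30.92, -94.31])]
100 194 200 446 458 [array([ 3.52, 87.06]), array([ 3.49, 82.95]), array([  2.17, -85.8 ]), array([  2.1 , -94.04])] [array([ 4.84, 91.12]), array([  3.39, -93.75])]
200 204 208 436 448 [array([-66.25,  87.29]), array([-66.27,  84.33]), array([-67.6, -84.4]), array([-67.67, -93.29])] [array([-71.59,  92.63]), array([-73.04, -92.22])]
250 203 212 431 447 [array([-105.39,   92.04]), array([-105.45,   85.1 ]), array([-106.77,  -83.62]), array([-106.87,  -95.95])] [array([-114.51,   93.48]), array([-115.96,  -91.36])]
280 210 215 428 440 [array([-130.51,   89.07]), array([-130.54,   85.12]), array([-131.86,  -83.12]), array([-131.93,  -92.59])] [array([-141.99,   93.51]), array([-143.44,  -90.81])]
tool -0.011 -0.0425 0.009 [216.41 342.07]
tool -0.011 -0.0425 0.022 [224.81 325.01]
tool 0.011 -0.0425 0.009 [211.58 291.41]
tool 0.011 -0.0425 0.022 [220.72 277.74]
tool -0.011 -0.057 0.009 [179.87 342.07]
tool -0.011 -0.057 0.022 [191.11 325.01]
tool 0.011 -0.057 0.009 [173.43 291.41]
tool 0.011 -0.057 0.022 [185.64 277.74]
tool -0.011 0.0425 0.009 [430.61 342.08]
tool -0.011 0.0425 0.022 [422.43 325.02]
tool 0.011 0.0425 0.009 [435.3  291.41]
tool 0.011 0.0425 0.022 [426.41 277.74]
```

The wrist view shows the tube at rows 115–185, with ferrules at (255,156) and (397,144). The fingertips straddle it at about (213,297) and (437,297), roughly 8 mm ahead of the TCP. I'll lower the open fingers behind the tube so that each lines up with a ferrule.

```bash
python3 -m crank '[[1,[0,0,0.35],[0,0,0]],[1,[0,0,0.35],[0,0,0]],[1,[0,0,0.35],[0,0,0]],[1,[0,0,0.35],[0,0,0]],[1,[0,0,0.2],[0,0,0]]]'
python3 - <<'E'
from h import *
st(); o=manip.get_obs()
im=manip.camera("wrist");cv2.imwrite("pics/w2.png",im); print(tube_w(im,o))
# two wrist places: heights of ferrules
im1=cv2.imread("pics/w1.png")
o1=dict(position=w((-.07756,-.00046,.19995)),ee_rot=[0.682,0.731,0,0]); o1["ee_rot"]=Ro.from_matrix(RT).as_quat()
for a,b in zip(sorted(tube_w(im1,o1),key=lambda t:t[0][0]),sorted(tube_w(im,o),key=lambda t:t[0][0])):
    c1,d1=wray(o1,a[0]);c2,d2=wray(o,b[0]); s=np.linalg.lstsq(np.c_[d1,-d2],c2-c1,rcond=None)[0]; print("tri",(cr(c1+s[0]*d1)*1e3).round(1),(cr(c2+s[1]*d2)*1e3).round(1))
cv2.imwrite("pics/s2.png",cv2.resize(manip.camera("side")[150:330,230:440],None,fx=3,fy=3,interpolation=cv2.INTER_CUBIC))
E
```

```text
clock: 2.65
position: [0.5719, -0.0158, 0.0699]
ee_rot: [0.681, 0.732, -0.001, -0.001]
ft_force: [-0.2, 0.6, 0.9]
grip_width: 1.003
t 2.65 cr mm [-76.17   1.2   69.95] rot err deg [-0.17  0.01  0.21] F cr [0.63 0.2  0.94] grip 1.003
[(array([465.56101875, 162.25150336]), array([-17.8360863 , -52.02905259,  48.        ])), (array([193.23349436, 183.24279835]), array([-26.19156629,  51.39431563,  48.        ]))]
tri [-27.9  47.5  55.5] [-25.   48.7  55.4]
tri [-20.6 -53.6  42.2] [-18.4 -54.2  42.1]
```

View pics/w2.png

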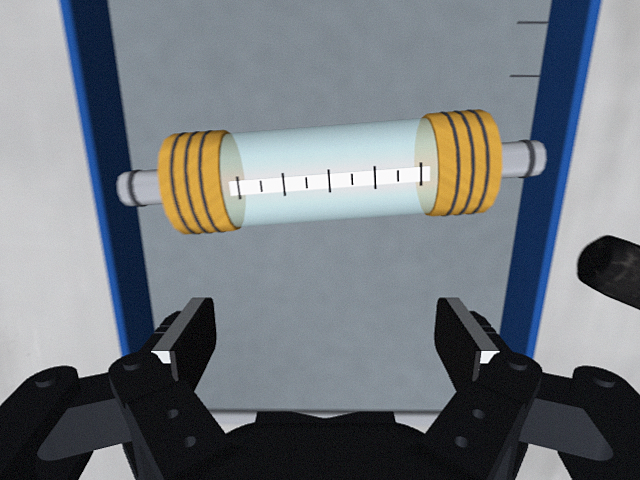

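View pics/s2.png

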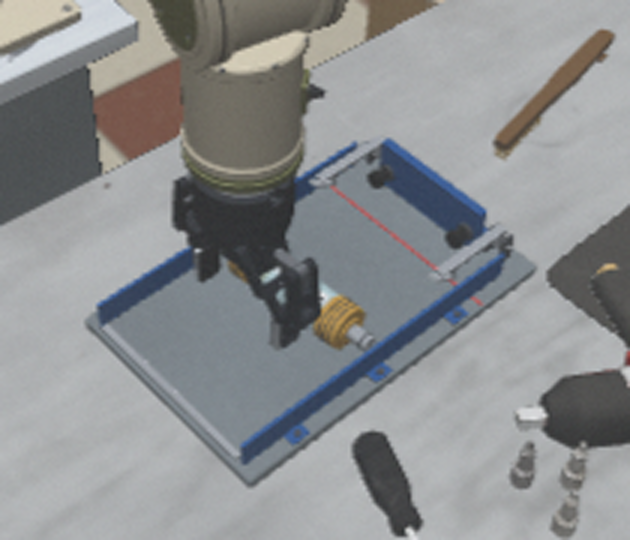

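Wrist view: the tube lies across the deck with ferrules at (193,183) and (466,162), and the fingertips are behind it with clearance. Side view: the fingers are behind the tube inside the rails. I'll lower a further 28 mm.

```bash
python3 -m crank '[[1,[0,0.015,0.1],[0,0,0]],[1,[0,0,0.1],[0,0,0]],[1,[0,0,0.1],[0,0,0]],[1,[0,0,0.05],[0,0,0]],[1,[0,0,0],[0,0,0]]]'
python3 - <<'E'
from h import *
st()
E
```

```text
clock: 3.25
position: [0.5742, -0.0157, 0.0438]
ee_rot: [0.682, 0.732, -0.0, -0.0]
ft_force: [0.5, -0.3, 0.1]
grip_width: 1.001
t 3.25 cr mm [-76.29  -1.    43.84] rot err deg [-0.05 -0.    0.21] F cr [-0.32 -0.5   0.06] grip 1.001
```

```bash
python3 -m crank '[[1,[0,0,0.03],[0,0,0]],[1,[0,0,0.03],[0,0,0]],[1,[0.06,0,0],[0,0,0]],[1,[0.06,0,0],[0,0,0]],[1,[0.06,0,0],[0,0,0]]]'; python3 -m crank '[[1,[0.05,0,0],[0,0,0]],[1,[0.05,0,0],[0,0,0]],[1,[0.05,0,0],[0,0,0]],[1,[0.05,0,0],[0,0,0]],[1,[0.05,0,0],[0,0,0]]]'
python3 - <<'E'
from h import *
st(); o=manip.get_obs()
im=manip.camera("wrist");cv2.imwrite("pics/w3.png",im); print(tube_w(im,o))
E
```

```text
clock: 3.75
position: [0.5735, -0.0007, 0.0397]
ee_rot: [0.681, 0.732, 0.0, -0.0]
ft_force: [0.1, -0.3, -0.1]
grip_width: 1.0
clock: 4.25
position: [0.572, 0.0189, 0.0396]
ee_rot: [0.682, 0.732, 0.0, -0.0]
ft_force: [-0.5, -0.5, 0.4]
grip_width: 0.999
t 4.25 cr mm [-41.55  -1.2   39.55] rot err deg [ 0.   -0.01  0.21] F cr [-0.48  0.53  0.38] grip 0.999
[(array([508.16466707, 231.38842232]), array([ -1.48811454, -58.99430954,  48.        ])), (array([457.95994278, 234.61480687]), array([ -2.59887714, -43.38866307,  48.        ])), (array([480.87120743, 233.38390093]), array([ -2.17022446, -50.53024832,  48.        ])), (array([149.52611573, 255.87329297]), array([-10.03999101,  54.37060645,  48.        ]))]
```

View pics/w3.png

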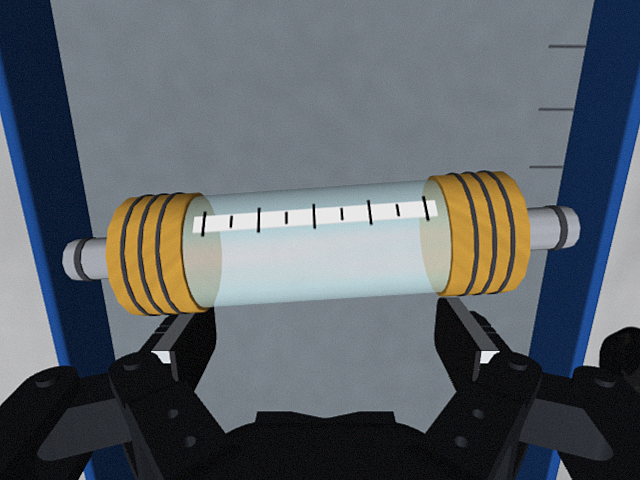

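The near finger at about (190,310) is touching the near ferrule, and the far finger is a few mm short. Pushing on should square the tube.

```bash
python3 -m crank '[[1,[0.05,0,0],[0,0,0]],[1,[0.05,0,0],[0,0,0]],[1,[0.05,0,0],[0,0,0]],[1,[0.05,0,0],[0,0,0]],[1,[0.05,0,0],[0,0,0]]]'
python3 - <<'E'
from h import *
st(); o=manip.get_obs()
im=manip.camera("wrist");cv2.imwrite("pics/w4.png",im); print(tube_w(im,o))
E
```

```text
clock: 4.8
position: [0.5706, 0.0389, 0.0395]
ee_rot: [0.682, 0.732, 0.0, -0.0]
ft_force: [-0.2, -0.2, 0.7]
grip_width: 0.994
t 4.8 cr mm [-21.54  -1.11  39.53] rot err deg [ 0.   -0.01  0.21] F cr [-0.22  0.25  0.74] grip 0.994
[(array([493.76658323, 234.28285357]), array([ 17.57190875, -54.51893483,  48.        ])), (array([512.24551245, 232.92819919]), array([ 18.03565066, -60.25076618,  48.        ])), (array([453.32471264, 236.25862069]), array([ 16.87863208, -41.89742176,  48.        ])), (array([476.09051186, 235.21036205]), array([ 17.24819549, -49.00991723,  48.        ])), (array([170.22283902, 254.96352102]), array([10.31642825, 47.79897014, 48.        ])), (array([122.55594969, 257.4179297 ]), array([ 9.42826058, 63.13874073, 48.        ])), (array([148.75534759, 256.1631016 ]), array([ 9.88488064, 54.70394022, 48.        ]))]
```

View pics/w4.png

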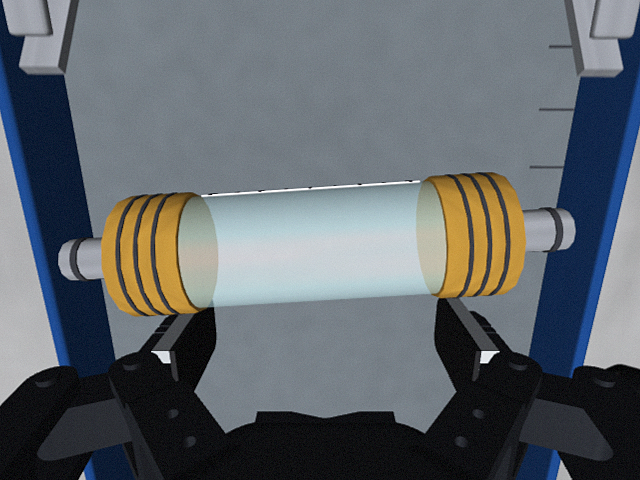

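The tube rolls at about 40 mm/s and is still about 4° askew, far end ahead. The latches have come into view at (45,70) and (597,73). Squareness should come once the far spigot meets its ramp. I'll roll on towards the latches.

```bash
python3 -m crank '[[1,[0.05,0,0],[0,0,0]],[1,[0.05,0,0],[0,0,0]],[1,[0.05,0,0],[0,0,0]],[1,[0.05,0,0],[0,0,0]],[1,[0.05,0,0],[0,0,0]]]'; python3 -m crank '[[1,[0.05,0,0],[0,0,0]],[1,[0.04,0,0],[0,0,0]],[1,[0.04,0,0],[0,0,0]],[1,[0.03,0,0],[0,0,0]],[1,[0.02,0,0],[0,0,0]]]'
python3 - <<'E'
from h import *
st(); o=manip.get_obs()
im=manip.camera("wrist");cv2.imwrite("pics/w5.png",im)
E
```

```text
clock: 5.35
position: [0.5691, 0.0588, 0.0395]
ee_rot: [0.682, 0.732, 0.0, -0.0]
ft_force: [-0.0, -1.1, 0.4]
grip_width: 0.997
clock: 5.85
position: [0.5681, 0.0731, 0.0395]
ee_rot: [0.681, 0.732, 0.0, -0.0]
ft_force: [0.4, -0.2, -1.3]
grip_width: 1.002
t 5.85 cr mm [12.74 -0.99 39.53] rot err deg [ 0.   -0.01  0.21] F cr [-0.2 -0.4 -1.3] grip 1.002
```

View pics/w5.png

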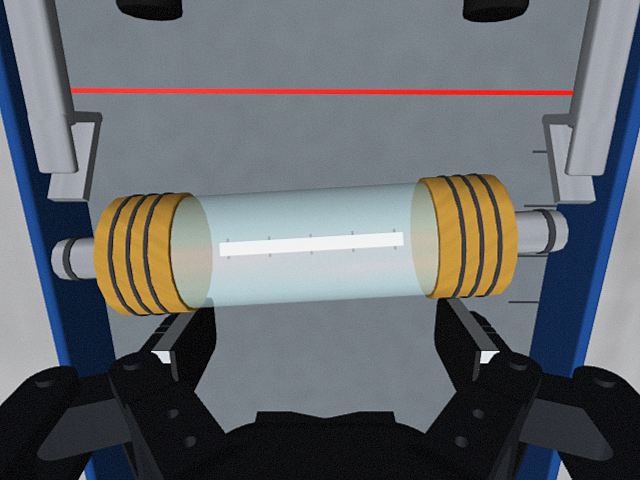

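The red line (row ~91) is square to the tool. The far spigot at (545,232) is close to its ramp end at (570,200).

```bash
python3 -m crank '[[1,[0.025,0,0],[0,0,0]],[1,[0.025,0,0],[0,0,0]],[1,[0.025,0,0],[0,0,0]],[1,[0.025,0,0],[0,0,0]],[1,[0.02,0,0],[0,0,0]]]';  python3 - <<'E'
from h import *
st(); o=manip.get_obs()
im=manip.camera("wrist");cv2.imwrite("pics/w6.png",im)
E
```

```text
clock: 6.4
position: [0.5674, 0.0826, 0.0395]
ee_rot: [0.681, 0.732, 0.0, -0.0]
ft_force: [-0.1, 0.2, -0.4]
grip_width: 0.997
t 6.4 cr mm [22.31 -0.95 39.53] rot err deg [ 0.   -0.01  0.21] F cr [ 0.19  0.05 -0.39] grip 0.997
```

View pics/w6.png

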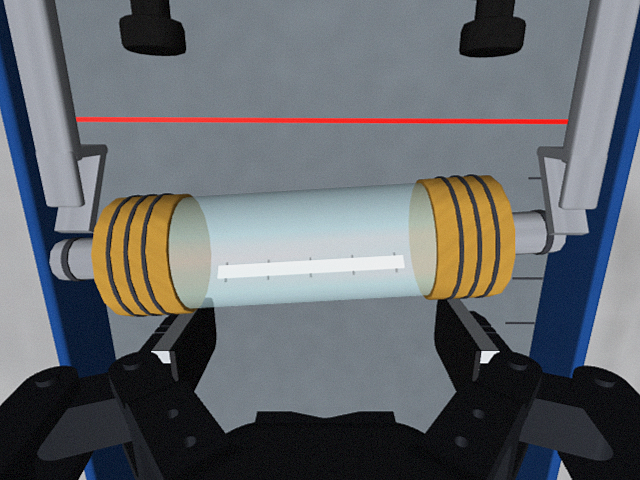

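```bash
python3 -m crank '[[1,[0.02,0,0],[0,0,0]],[1,[0.02,0,0],[0,0,0]],[1,[0.02,0,0],[0,0,0]],[1,[0.02,0,0],[0,0,0]],[1,[0.02,0,0],[0,0,0]]]';  python3 - <<'E'
from h import *
st(); o=manip.get_obs()
im=manip.camera("wrist");cv2.imwrite("pics/w7.png",im)
E
```

```text
clock: 6.95
position: [0.5669, 0.0904, 0.0395]
ee_rot: [0.682, 0.732, -0.0, 0.0]
ft_force: [-0.6, -0.9, 0.1]
grip_width: 1.001
t 6.95 cr mm [30.11 -0.92 39.55] rot err deg [-0.   0.   0.2] F cr [-0.91  0.61  0.1 ] grip 1.001
```

View pics/w7.png

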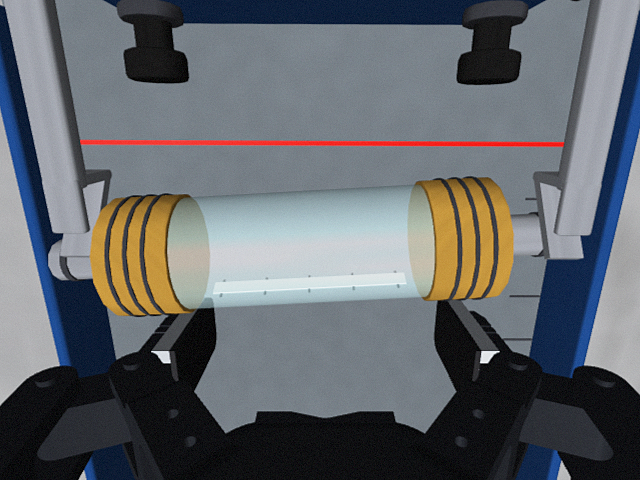

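```bash
python3 -m crank '[[1,[0.0125,0,0],[0,0,0]],[1,[0.0125,0,0],[0,0,0]],[1,[0.0125,0,0],[0,0,0]],[1,[0.0125,0,0],[0,0,0]],[1,[0.0125,0,0],[0,0,0]]]';  python3 - <<'E'
from h import *
st()
E
python3 -m crank '[[1,[0.0125,0,0],[0,0,0]],[1,[0.0125,0,0],[0,0,0]],[1,[0.0125,0,0],[0,0,0]],[1,[0.0125,0,0],[0,0,0]],[1,[0.0125,0,0],[0,0,0]]]';  python3 - <<'E'
from h import *
st()
im=manip.camera("wrist");cv2.imwrite("pics/w8.png",im)
E
```

```text
clock: 7.5
position: [0.5665, 0.0954, 0.0395]
ee_rot: [0.682, 0.732, 0.0, -0.0]
ft_force: [-0.8, -0.8, -0.0]
grip_width: 1.002
t 7.5 cr mm [35.16 -0.92 39.54] rot err deg [ 0.  -0.   0.2] F cr [-0.78  0.87 -0.02] grip 1.002
clock: 8.0
position: [0.5664, 0.0997, 0.0397]
ee_rot: [0.682, 0.732, -0.0, 0.0]
ft_force: [0.1, -4.1, 3.1]
grip_width: 0.999
t 8.0 cr mm [39.41 -1.07 39.67] rot err deg [0.02 0.03 0.17] F cr [-4.09  0.15  3.05] grip 0.999
```

View pics/w8.png

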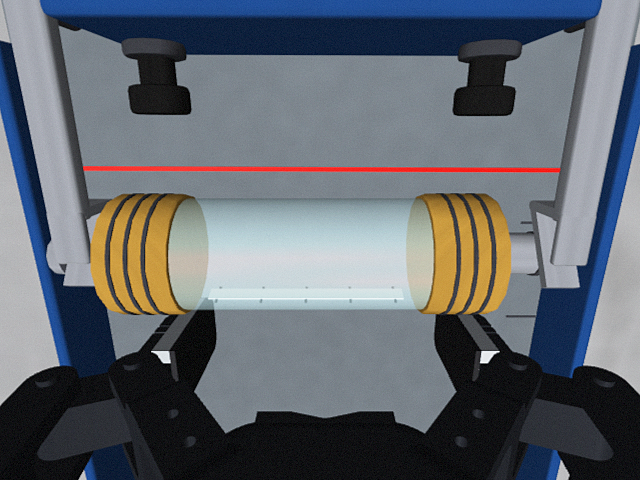

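The tube is now square (ferrules level at rows 195–315), both spigots are under the ramps, and the push is about 4 N. I'll continue in small steps.

```bash
python3 -m crank '[[1,[0.0125,0,0],[0,0,0]],[1,[0.0125,0,0],[0,0,0]],[1,[0.0125,0,0],[0,0,0]],[1,[0.0125,0,0],[0,0,0]],[1,[0.0125,0,0],[0,0,0]]]';  python3 - <<'E'
from h import *
st()
E
```

```text
clock: 8.55
position: [0.5659, 0.1052, 0.0396]
ee_rot: [0.682, 0.732, 0.0, 0.0]
ft_force: [0.5, -5.1, 3.2]
grip_width: 1.004
t 8.55 cr mm [44.91 -0.94 39.6 ] rot err deg [0.01 0.01 0.19] F cr [-5.13 -0.15  3.16] grip 1.004
```

```bash
python3 -m crank '[[1,[0.0125,0,0],[0,0,0]],[1,[0.0125,0,0],[0,0,0]],[1,[0.0125,0,0],[0,0,0]],[1,[0.0125,0,0],[0,0,0]],[1,[0.0125,0,0],[0,0,0]]]';  python3 - <<'E'
from h import *
st()
im=manip.camera("wrist");cv2.imwrite("pics/w9.png",im)
E
```

```text
clock: 9.05
position: [0.5656, 0.1098, 0.0396]
ee_rot: [0.682, 0.732, -0.0, 0.0]
ft_force: [1.1, -6.7, 1.6]
grip_width: 1.002
t 9.05 cr mm [49.55 -0.91 39.58] rot err deg [0.01 0.03 0.18] F cr [-6.73 -0.66  1.61] grip 1.002
```

View pics/w9.png

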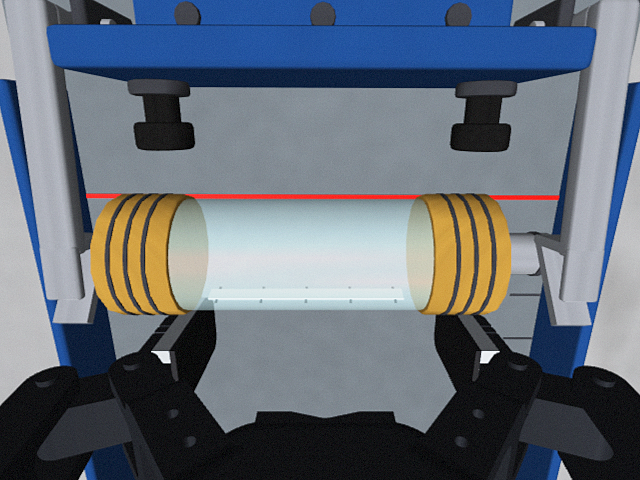

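Run:
```python
from h import *
np.set_printoptions(precision=1,suppress=True)
o=manip.get_obs();im=cv2.imread("pics/w9.png")
for n,uv,z in (("near ferr out",(91,255),.042),("near ferr in top",(165,194),.05),("far ferr in",(436,194),.05),("far out",(511,255),.042),("near ferr in silh@axis",(208,255),.042),("far in",(406,255),.042),("red L",(87,196),.022),("red R",(560,198),.022),("latchL tip",(90,322),.05),("latchR tip",(562,300),.05),("railL@deck",(64,450),.022),("buf L",(163,150),.042),("buf R",(480,150),.042)):
    print(n,cr(wplane(o,uv,z))*1e3)
```

```text
near ferr out [79.3 77.3 42. ]
near ferr in top [101.6  46.4  50. ]
far ferr in [101.9 -34.5  50. ]
far out [ 79.7 -64.   42. ]
near ferr in silh@axis [79.4 37.9 42. ]
far in [ 79.6 -28.7  42. ]
red L [95.5 87.9 22. ]
red R [ 95.2 -89.6  22. ]
latchL tip [58.6 76.4 50. ]
latchR tip [ 67.1 -78.6  50. ]
railL@deck [-25.  120.2  22. ]
buf L [113.9  48.8  42. ]
buf R [114.2 -49.3  42. ]
```

The tube is square, but it sits about 6 mm towards the near rail because it drifted while skewed. The buffers and red line are centred within 0.5 mm. There is plenty of time, so I'll back off, nudge it sideways to the centre line by the brass ferrule's end face, and then press it home.

```bash
python3 -m crank '[[1,[-0.03,0,0],[0,0,0]],[1,[-0.03,0,0],[0,0,0]],[1,[-0.03,0,0],[0,0,0]],[1,[-0.03,0,0],[0,0,0]],[1,[-0.03,0,0],[0,0,0]]]'; python3 -m crank '[[1,[-0.05,0,0],[0,0,0]],[1,[-0.1,0,0],[0,0,0]],[1,[-0.1,0,0],[0,0,0]],[1,[0,0,0],[0,0,0]],[1,[0,0,0],[0,0,0]]]';  python3 - <<'E'
from h import *
st()
im=manip.camera("wrist");cv2.imwrite("pics/w10.png",im)
E
```

```text
clock: 9.6
position: [0.5663, 0.0984, 0.0395]
ee_rot: [0.681, 0.732, 0.0, -0.0]
ft_force: [-0.3, 0.3, 0.5]
grip_width: 1.002
clock: 10.1
position: [0.5678, 0.0781, 0.0395]
ee_rot: [0.682, 0.732, 0.0, -0.0]
ft_force: [-0.1, -0.2, -0.4]
grip_width: 0.999
t 10.1 cr mm [17.73 -0.98 39.54] rot err deg [ 0.   -0.01  0.16] F cr [-0.17  0.16 -0.41] grip 0.999
```

View pics/w10.png

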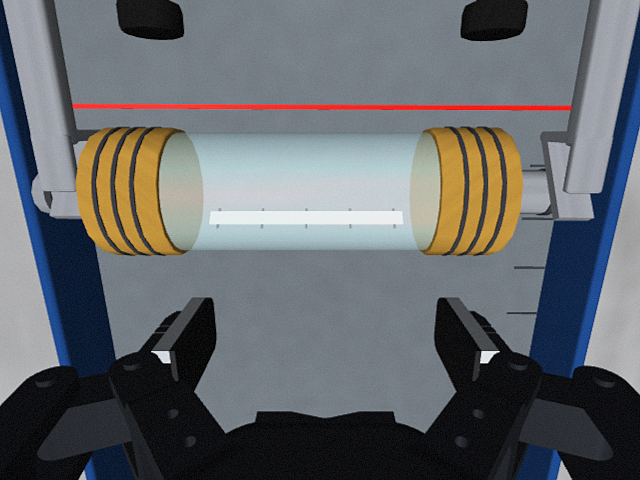

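```bash
python3 -m crank '[[1,[0,0,-0.375],[0,0,0]],[-1,[0,0,-0.375],[0,0,0]],[-1,[0.1,0.05,-0.375],[0,0,0]],[-1,[0.35,0,0],[0,0,0]],[-1,[0.35,0,0],[0,0,0]]]' 20; python3 -m crank '[[-1,[0.3,0,0],[0,0,0]],[-1,[0.02,0,0],[0,0,0]],[-1,[0,0,0],[0,0,0]],[-1,[0,0,0],[0,0,0]],[-1,[0,0,0],[0,0,0]]]';  python3 - <<'E'
from h import *
st()
im=manip.camera("wrist");cv2.imwrite("pics/w11.png",im)
E
```

```text
clock: 10.65
position: [0.5678, 0.1434, 0.1308]
ee_rot: [0.682, 0.731, 0.001, 0.0]
ft_force: [0.2, 0.3, 0.5]
grip_width: 0.33
clock: 11.15
position: [0.5656, 0.1668, 0.1296]
ee_rot: [0.682, 0.731, -0.0, 0.0]
ft_force: [-0.6, -0.2, 0.1]
grip_width: 0.003
t 11.15 cr mm [106.45  -4.78 129.6 ] rot err deg [0.01 0.01 0.11] F cr [-0.21  0.6   0.07] grip 0.003
```

View pics/w11.png

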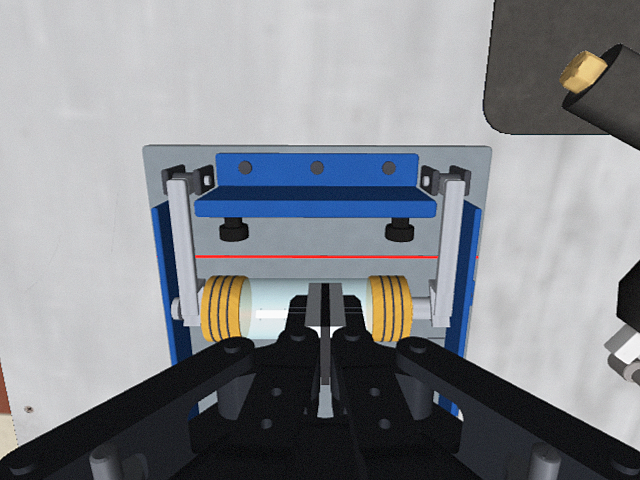

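Run:
```python
from h import *
np.set_printoptions(precision=1,suppress=True)
o=manip.get_obs()
for n,uv,z in (("tube top edge",(300,278),.042),("tube front ferr",(225,276),.046),("ferr bot",(225,343),.046),("backstop front",(320,216),.055),("backstop front hi",(320,205),.072),("bufL",(233,240),.042),("bufR",(400,240),.042),("near ferr out",(202,310),.046),("far ferr out",(412,310),.046),("red",(320,257),.022),("latch tipL",(190,326),.05)):
    print(n,cr(wplane(o,uv,z))*1e3)
```

```text
tube top edge [89.   9.7 42. ]
tube front ferr [91.9 53.7 46. ]
ferr bot [46.6 57.  46. ]
backstop front [130.7  -2.6  55. ]
backstop front hi [140.5  -2.9  72. ]
bufL [113.   48.4  42. ]
bufR [113.2 -49.2  42. ]
near ferr out [69.6 69.3 46. ]
far ferr out [ 69.8 -58.3  46. ]
red [95.1 -2.1 22. ]
latch tipL [60.9 76.1 50. ]
```

```bash
python3 -m crank '[[-1,[0.02,-0.12,0.25],[0,0,0]],[-1,[0,0,0.25],[0,0,0]],[-1,[0,0,0.2],[0,0,0]],[-1,[0,0,0.15],[0,0,0]],[-1,[0,0,0.08],[0,0,0]]]'; python3 -c "
from h import *
st()"
python3 -m crank '[[-1,[-0.05,0,0],[0,0,0]],[-1,[-0.05,0,0],[0,0,0]],[-1,[-0.05,0,0],[0,0,0]],[-1,[-0.05,0,0],[0,0,0]],[-1,[-0.05,0,0],[0,0,0]]]'; python3 -c "
from h import *
st()
im=manip.camera('wrist');cv2.imwrite('pics/w12.png',im)"
```

```text
clock: 11.7
position: [0.5555, 0.1685, 0.054]
ee_rot: [0.682, 0.732, -0.001, -0.0]
ft_force: [0.5, 1.0, 0.5]
grip_width: -0.001
t 11.7 cr mm [108.81   5.17  54.03] rot err deg [-0.06  0.03  0.18] F cr [ 1.01 -0.6   0.49] grip -0.001
clock: 12.2
position: [0.5574, 0.1486, 0.0556]
ee_rot: [0.682, 0.732, 0.0, 0.0]
ft_force: [0.2, 0.0, 0.2]
grip_width: 0.001
t 12.2 cr mm [88.84  4.63 55.57] rot err deg [ 0.04 -0.02  0.19] F cr [-0.01 -0.16  0.18] grip 0.001
```

View pics/w12.png

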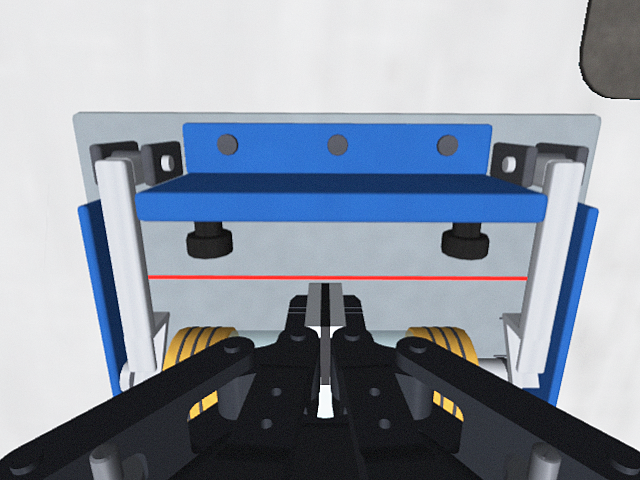

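```bash
python3 -m crank '[[-1,[-0.05,0,0],[0,0,0]],[-1,[-0.05,0,0],[0,0,0]],[-1,[-0.05,0,0],[0,0,0]],[-1,[-0.05,0,0],[0,0,0]],[-1,[-0.05,0,0],[0,0,0]]]'; python3 -m crank '[[-1,[0,0,0],[0,0,0]],[-1,[0.1,0,0],[0,0,0]],[-1,[0,0,-0.4],[0,0,0]],[-1,[0,0,-0.45],[0,0,0]],[-1,[-0.3,0,-0.1],[0,0,0]]]'; python3 -c "
from h import *
st()
im=manip.camera('wrist');cv2.imwrite('pics/w13.png',im)
im=manip.camera('top');cv2.imwrite('pics/t13.png',cv2.resize(im[180:300,235:400],None,fx=4,fy=4))"
```

```text
clock: 12.75
position: [0.5585, 0.1287, 0.0551]
ee_rot: [0.682, 0.732, 0.0, -0.0]
ft_force: [0.1, -0.4, 0.1]
grip_width: 0.001
clock: 13.25
position: [0.5611, 0.1178, 0.1348]
ee_rot: [0.679, 0.734, 0.003, 0.0]
ft_force: [0.3, -0.2, 0.5]
grip_width: 0.0
t 13.25 cr mm [ 57.81   2.97 134.79] rot err deg [ 0.28 -0.19  0.53] F cr [-0.24 -0.3   0.5 ] grip 0.0
```

View pics/w13.png

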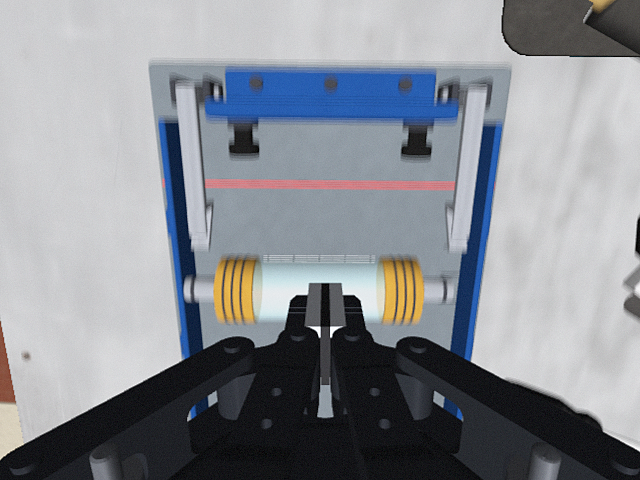

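View pics/t13.png

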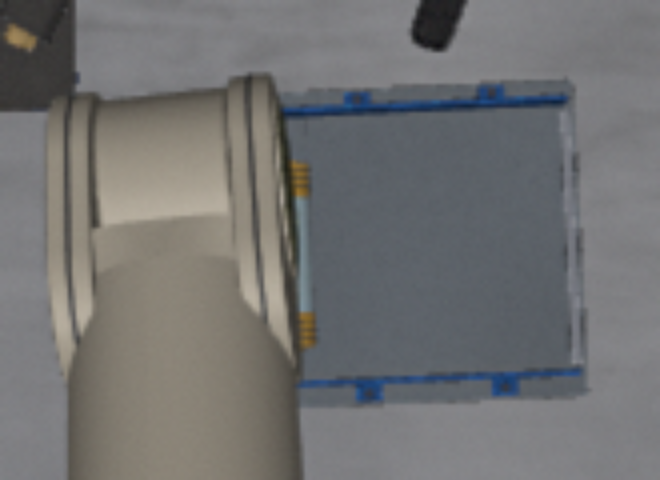

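The tube is rolled back, square and clear of the latches (ferrules at (237,290) and (402,290), latch tips at row ~250). I'll measure again now that the arm has settled.

Run:
```python
from h import *
np.set_printoptions(precision=1,suppress=True)
o=manip.get_obs(); im=manip.camera('wrist');cv2.imwrite('pics/w14.png',im); st()
b,m=blobs(im,*OR,(100,150,540,400),150)
m2=m.copy(); y,x=np.nonzero(m2)
for s in ((x<320),(x>=320)):
    X,Y=x[s],y[s]; print(X.min(),X.max(),Y.min(),Y.max(), [cr(wplane(o,(u,(Y.min()+Y.max())/2),.052))[:2]*1e3 for u in (X.min(),X.max())])
h=cv2.inRange(cv2.cvtColor(im,cv2.COLOR_BGR2HSV),(0,100,90),(6,255,255));y,x=np.nonzero(h[100:260,150:480]);print("red",x.min()+150,x.max()+150,[cr(wplane(o,(u,np.median(y)+100),.022))[:2]*1e3 for u in (x.min()+150,x.max()+150)])
```

```text
t 13.4 cr mm [ 52.7   4.3 131.9] rot err deg [ 0.1 -0.   0.1] F cr [-0.1 -0.5 -0.5] grip 0.002
214 257 245 309 [array([37.1, 67.5]), array([37.1, 42.4])]
382 426 244 308 [array([ 37.7, -30.5]), array([ 37.7, -56.2])]
red 160 457 [array([ 95.4, 104.2]), array([ 95.5, -78.7])]
```

```bash
python3 -m crank '[[-1,[-0.1,-0.35,0],[0,0,0]],[-1,[-0.1,-0.35,0],[0,0,0]],[-1,[-0.01,-0.32,0.1],[0,0,0]],[-1,[0,0,0.3],[0,0,0]],[-1,[0,0,0.29],[0,0,0]]]'; python3 -m crank '[[-1,[0,0,0],[0,0,0]],[-1,[0,0,0],[0,0,0]],[-1,[0,0.03,0],[0,0,0]],[-1,[0,0.03,0],[0,0,0]],[-1,[0,0.03,0],[0,0,0]]]'; python3 -c "
from h import *
st()
im=manip.camera('wrist');cv2.imwrite('pics/w15.png',im)
im=manip.camera('side');cv2.imwrite('pics/s15.png',cv2.resize(im[150:330,230:440],None,fx=3,fy=3))"
```

```text
clock: 13.9
position: [0.4787, 0.0921, 0.0751]
ee_rot: [0.681, 0.732, 0.001, -0.0]
ft_force: [0.1, 0.7, -0.5]
grip_width: 0.004
clock: 14.4
position: [0.4874, 0.0913, 0.0766]
ee_rot: [0.682, 0.732, 0.001, 0.0]
ft_force: [0.1, 0.1, 0.7]
grip_width: 0.005
t 14.4 cr mm [36.38 78.31 76.63] rot err deg [ 0.07 -0.03  0.21] F cr [ 0.06 -0.1   0.69] grip 0.005
```

View pics/w15.png

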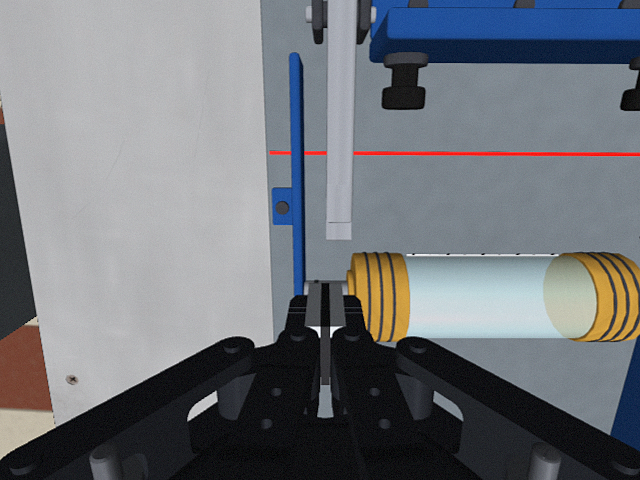

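View pics/s15.png

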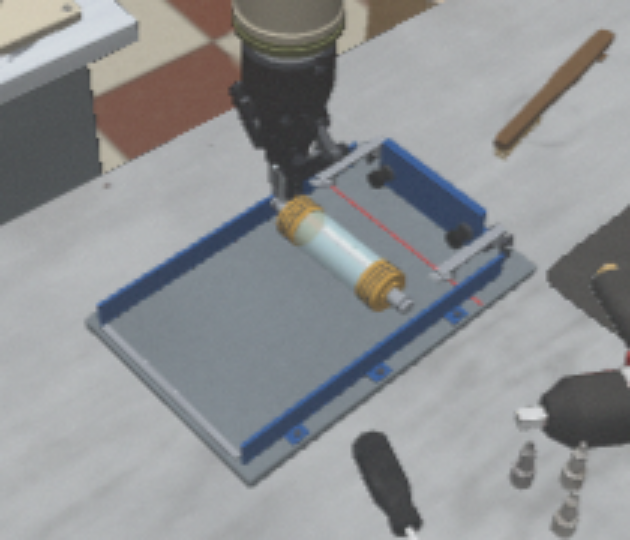

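The closed fingertips stand outside the near ferrule at about (325,300), above the rail and spigot, and are not touching anything. I'll nudge towards −y in small steps.

```bash
python3 -m crank '[[-1,[0,0.015,0],[0,0,0]],[-1,[0,0.015,0],[0,0,0]],[-1,[0,0.015,0],[0,0,0]],[-1,[0,0.015,0],[0,0,0]],[-1,[0,0.015,0],[0,0,0]]]'; python3 -c "
from h import *
np.set_printoptions(precision=1,suppress=True)
st();o=manip.get_obs()
im=manip.camera('wrist');cv2.imwrite('pics/w16.png',im)
_,m=blobs(im,*OR,(300,200,640,400),150);y,x=np.nonzero(m);s=x<480;print(x[s].min(),x[s].max(),y[s].min(),y[s].max(),cr(wplane(o,(x[s].max(),y[s].mean()),.055))*1e3)"
```

```text
clock: 15.0
position: [0.4926, 0.0915, 0.0759]
ee_rot: [0.682, 0.732, -0.0, -0.0]
ft_force: [-2.0, -0.6, 0.9]
grip_width: 0.002
t 15.0 cr mm [36.2 73.1 75.9] rot err deg [-0.  -0.   0.2] F cr [-0.5  2.   0.9] grip 0.002
345 408 253 341 [40.5 38.  55. ]
```

```bash
python3 -m crank '[[-1,[0,0.0125,0],[0,0,0]],[-1,[0,0.0125,0],[0,0,0]],[-1,[0,0.0125,0],[0,0,0]],[-1,[0,0,0],[0,0,0]],[-1,[0,0,0],[0,0,0]]]'; python3 -c "
from h import *
np.set_printoptions(precision=1,suppress=True)
st();o=manip.get_obs()
im=manip.camera('wrist');cv2.imwrite('pics/w17.png',im)
_,m=blobs(im,*OR,(300,200,640,400),150);y,x=np.nonzero(m);s=x<480;print(x[s].min(),x[s].max(),y[s].min(),y[s].max(),cr(wplane(o,(x[s].max(),y[s].mean()),.055))*1e3)"
```

```text
clock: 15.55
position: [0.4958, 0.0918, 0.076]
ee_rot: [0.682, 0.732, 0.0, 0.0]
ft_force: [-0.8, -0.4, 0.0]
grip_width: 0.002
t 15.55 cr mm [36.3 69.9 76. ] rot err deg [ 0.  -0.   0.2] F cr [-0.4  0.8  0. ] grip 0.002
345 408 253 341 [40.5 34.8 55. ]
```

View pics/w17.png

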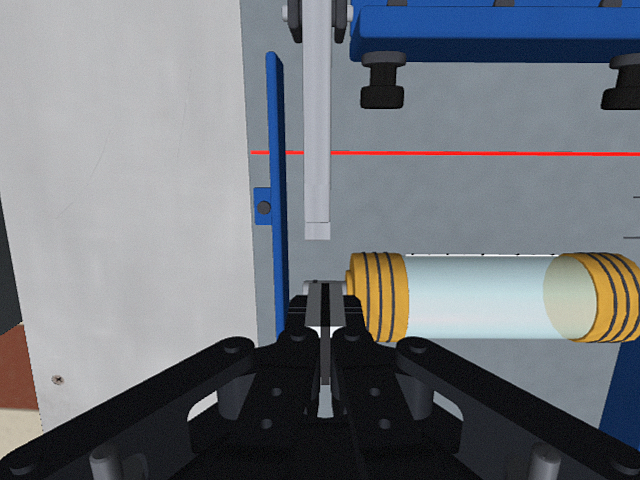

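The tube followed the fingertips (same pixels in both frames) at 1–2 N. I'll lift off and check from above.

```bash
python3 -m crank '[[-1,[0,-0.04,0],[0,0,0]],[-1,[0,-0.02,-0.3],[0,0,0]],[-1,[0,0,-0.4],[0,0,0]],[1,[-0.2,0.35,-0.1],[0,0,0]],[1,[-0.3,0.4,0],[0,0,0]]]'; python3 -m crank '[[1,[-0.25,0.2,0],[0,0,0]],[1,[0,0,0],[0,0,0]],[1,[0,0,0],[0,0,0]],[1,[0,0,0],[0,0,0]],[1,[0,0,0],[0,0,0]]]'; python3 -c "
from h import *
np.set_printoptions(precision=1,suppress=True)
st();o=manip.get_obs()
im=manip.camera('wrist');cv2.imwrite('pics/w18.png',im)
_,m=blobs(im,*OR,(100,0,540,400),150);y,x=np.nonzero(m)
for s in ((x<320),(x>=320)):
    X,Y=x[s],y[s]; print(X.min(),X.max(),Y.min(),Y.max(), [cr(wplane(o,(u,(Y.min()+Y.max())/2),.052))[:2]*1e3 for u in (X.min(),X.max())])
"
```

```text
clock: 16.1
position: [0.5548, 0.0575, 0.1422]
ee_rot: [0.68, 0.733, 0.002, 0.0]
ft_force: [-0.6, 0.5, 0.8]
grip_width: 0.328
clock: 16.6
position: [0.5704, 0.038, 0.1399]
ee_rot: [0.681, 0.732, 0.0, -0.0]
ft_force: [-0.1, 0.0, -0.5]
grip_width: 1.003
t 16.6 cr mm [-22.5  -0.9 139.9] rot err deg [-0.  -0.   0.3] F cr [ 0.   0.1 -0.5] grip 1.003
213 260 117 187 [array([34.2, 60.1]), array([34.3, 34.4])]
393 442 117 188 [array([ 34.4, -38.4]), array([ 34.6, -65.2])]
```

View pics/w18.png

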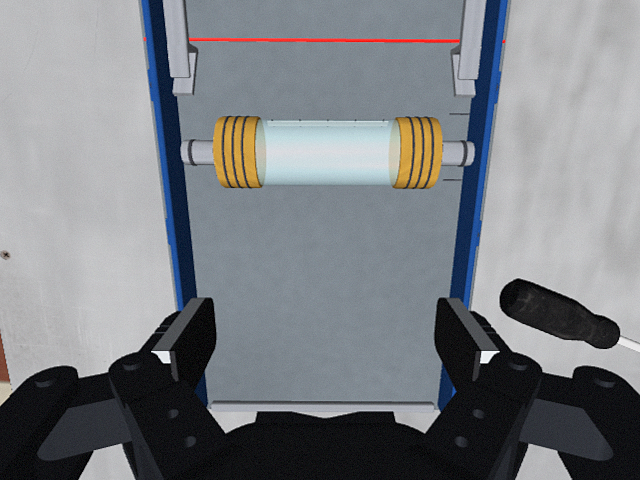

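The tube is square and about 2 mm off centre (ferrules at rows 117–188 on both sides). I'll lower the open fingers behind it and push home.

```bash
python3 -m crank '[[1,[0,0,0.35],[0,0,0]],[1,[0,0,0.35],[0,0,0]],[1,[0,0,0.3],[0,0,0]],[1,[0,0,0.2],[0,0,0]],[1,[0,0,0.055],[0,0,0]]]'; python3 -c "
from h import *
st()"
python3 -m crank '[[1,[0.06,0,0],[0,0,0]],[1,[0.06,0,0],[0,0,0]],[1,[0.06,0,0],[0,0,0]],[1,[0.06,0,0],[0,0,0]],[1,[0.05,0,0],[0,0,0]]]';python3 -m crank '[[1,[0.05,0,0],[0,0,0]],[1,[0.05,0,0],[0,0,0]],[1,[0.05,0,0],[0,0,0]],[1,[0.05,0,0],[0,0,0]],[1,[0.04,0,0],[0,0,0]]]'; python3 -c "
from h import *
st()
im=manip.camera('wrist');cv2.imwrite('pics/w19.png',im)"
```

```text
clock: 17.15
position: [0.5698, 0.0372, 0.038]
ee_rot: [0.681, 0.732, -0.001, -0.001]
ft_force: [-0.2, 0.6, 0.4]
grip_width: 1.002
t 17.15 cr mm [-23.15  -0.29  38.04] rot err deg [-0.14  0.01  0.24] F cr [0.57 0.17 0.44] grip 1.002
clock: 17.65
position: [0.5694, 0.0609, 0.04]
ee_rot: [0.681, 0.732, 0.0, 0.0]
ft_force: [0.3, -0.8, 0.9]
grip_width: 1.0
clock: 18.15
position: [0.5678, 0.0796, 0.0395]
ee_rot: [0.681, 0.732, 0.0, -0.0]
ft_force: [-0.7, 0.1, -0.6]
grip_width: 1.001
t 18.15 cr mm [19.3  -1.14 39.5 ] rot err deg [-0.   -0.01  0.21] F cr [ 0.14  0.66 -0.65] grip 1.001
```

View pics/w19.png

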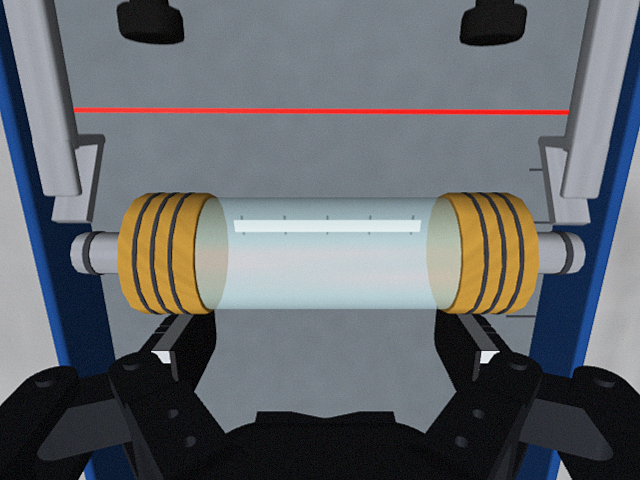

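Square and centred, with both spigots just short of their ramps. I'll push on slowly.

```bash
python3 -m crank '[[1,[0.025,0,0],[0,0,0]],[1,[0.025,0,0],[0,0,0]],[1,[0.025,0,0],[0,0,0]],[1,[0.025,0,0],[0,0,0]],[1,[0.025,0,0],[0,0,0]]]'
python3 -m crank '[[1,[0.0125,0,0],[0,0,0]],[1,[0.0125,0,0],[0,0,0]],[1,[0.0125,0,0],[0,0,0]],[1,[0.0125,0,0],[0,0,0]],[1,[0.0125,0,0],[0,0,0]]]'
python3 -m crank '[[1,[0.0125,0,0],[0,0,0]],[1,[0.0125,0,0],[0,0,0]],[1,[0.0125,0,0],[0,0,0]],[1,[0.0125,0,0],[0,0,0]],[1,[0.0125,0,0],[0,0,0]]]'; python3 -c "
from h import *
st()"
python3 -m crank '[[1,[0.0125,0,0],[0,0,0]],[1,[0.0125,0,0],[0,0,0]],[1,[0.0125,0,0],[0,0,0]],[1,[0.0125,0,0],[0,0,0]],[1,[0.0125,0,0],[0,0,0]]]'; python3 -c "
from h import *
st()"
python3 -m crank '[[1,[0.0125,0,0],[0,0,0]],[1,[0.0125,0,0],[0,0,0]],[1,[0.0125,0,0],[0,0,0]],[1,[0.0125,0,0],[0,0,0]],[1,[0.0125,0,0],[0,0,0]]]'; python3 -c "
from h import *
st()
im=manip.camera('wrist');cv2.imwrite('pics/w20.png',im)"
```

```text
clock: 18.7
position: [0.5672, 0.0893, 0.0395]
ee_rot: [0.682, 0.732, 0.0, -0.0]
ft_force: [-0.8, -0.3, 0.1]
grip_width: 1.001
clock: 19.2
position: [0.5668, 0.0943, 0.0396]
ee_rot: [0.682, 0.732, 0.0, -0.0]
ft_force: [-0.9, -0.0, -0.1]
grip_width: 0.999
clock: 19.7
position: [0.5666, 0.0983, 0.0397]
ee_rot: [0.682, 0.732, -0.0, 0.0]
ft_force: [0.6, -3.7, 1.4]
grip_width: 0.998
t 19.7 cr mm [38.05 -1.21 39.67] rot err deg [0.01 0.05 0.17] F cr [-3.69 -0.4   1.36] grip 0.998
clock: 20.2
position: [0.5663, 0.104, 0.0396]
ee_rot: [0.682, 0.732, 0.0, 0.0]
ft_force: [-0.4, -5.5, 2.7]
grip_width: 0.997
t 20.2 cr mm [43.7  -1.21 39.63] rot err deg [0.02 0.01 0.19] F cr [-5.47  0.78  2.74] grip 0.997
clock: 20.7
position: [0.5659, 0.1087, 0.0396]
ee_rot: [0.682, 0.732, -0.0, 0.0]
ft_force: [0.1, -7.1, 2.9]
grip_width: 1.005
t 20.7 cr mm [48.44 -1.14 39.63] rot err deg [0.01 0.02 0.18] F cr [-7.09  0.42  2.86] grip 1.005
```

View pics/w20.png

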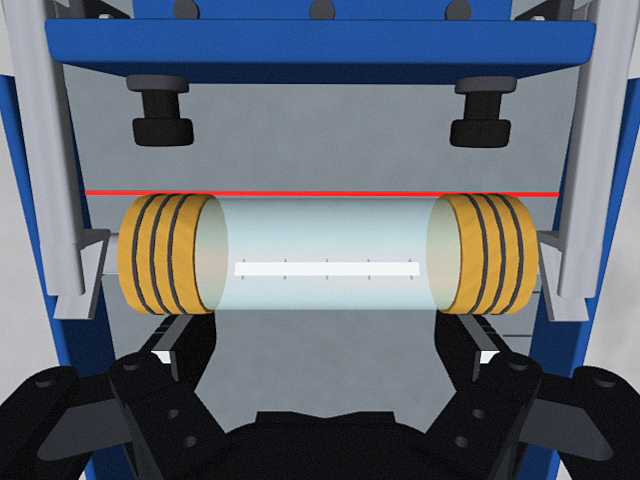

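Both latches are lifting evenly at a push of about 7 N. Continuing.

```bash
python3 -m crank '[[1,[0.0125,0,0],[0,0,0]],[1,[0.0125,0,0],[0,0,0]],[1,[0.0125,0,0],[0,0,0]],[1,[0.0125,0,0],[0,0,0]],[1,[0.0125,0,0],[0,0,0]]]'; python3 -c "
from h import *
st()"
python3 -m crank '[[1,[0.0125,0,0],[0,0,0]],[1,[0.0125,0,0],[0,0,0]],[1,[0.0125,0,0],[0,0,0]],[1,[0.0125,0,0],[0,0,0]],[1,[0,0,0],[0,0,0]]]'; python3 -c "
from h import *
st()
im=manip.camera('wrist');cv2.imwrite('pics/w21.png',im)"
```

```text
clock: 21.25
position: [0.5655, 0.1135, 0.0395]
ee_rot: [0.682, 0.732, -0.0, 0.0]
ft_force: [1.6, -5.5, 1.5]
grip_width: 1.001
t 21.25 cr mm [53.22 -1.07 39.55] rot err deg [0.   0.04 0.17] F cr [-5.58 -1.27  1.5 ] grip 1.001
clock: 21.75
position: [0.5649, 0.1191, 0.0394]
ee_rot: [0.681, 0.732, 0.0, -0.0]
ft_force: [1.1, -1.6, -0.1]
grip_width: 1.006
t 21.75 cr mm [58.83 -0.89 39.41] rot err deg [-0.01 -0.05  0.25] F cr [-1.65 -0.97 -0.08] grip 1.006
```

View pics/w21.png

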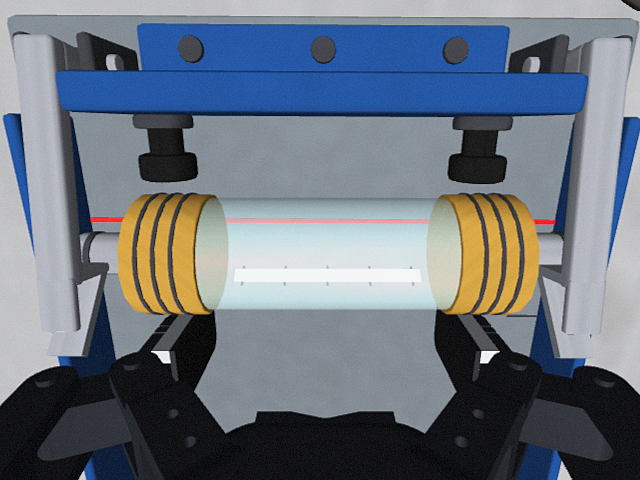

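The spigots now ride on top of the hooks, with low force and about 5 mm to go. I'll take finer steps.

```bash
python3 -m crank '[[1,[0.01,0,0],[0,0,0]],[1,[0.01,0,0],[0,0,0]],[1,[0.01,0,0],[0,0,0]],[1,[0.005,0,0],[0,0,0]],[1,[0,0,0],[0,0,0]]]'; python3 -c "
from h import *
st()"
python3 -m crank '[[1,[0.005,0,0],[0,0,0]],[1,[0.005,0,0],[0,0,0]],[1,[0.005,0,0],[0,0,0]],[1,[0,0,0],[0,0,0]],[1,[0,0,0],[0,0,0]]]'; python3 -c "
from h import *
st()"
```

```text
clock: 22.3
position: [0.5648, 0.1213, 0.0395]
ee_rot: [0.681, 0.732, 0.0, -0.0]
ft_force: [0.6, 0.1, 0.2]
grip_width: 0.997
t 22.3 cr mm [61.12 -0.94 39.49] rot err deg [-0.01 -0.02  0.23] F cr [ 0.11 -0.58  0.21] grip 0.997
clock: 22.8
position: [0.5648, 0.1221, 0.0395]
ee_rot: [0.682, 0.732, -0.0, -0.0]
ft_force: [0.2, 0.3, 0.2]
grip_width: 0.999
t 22.8 cr mm [61.89 -0.98 39.51] rot err deg [-0.   -0.    0.21] F cr [ 0.28 -0.22  0.2 ] grip 0.999
```

```bash
python3 -m crank '[[1,[0.005,0,0],[0,0,0]],[1,[0.005,0,0],[0,0,0]],[1,[0.005,0,0],[0,0,0]],[1,[0,0,0],[0,0,0]],[1,[0,0,0],[0,0,0]]]'; python3 -c "
from h import *
st()
im=manip.camera('wrist');cv2.imwrite('pics/w22.png',im)"
```

```text
clock: 23.3
position: [0.5648, 0.1233, 0.0395]
ee_rot: [0.681, 0.732, 0.0, -0.0]
ft_force: [0.7, -0.2, -0.1]
grip_width: 0.998
t 23.3 cr mm [63.11 -1.01 39.55] rot err deg [ 0.   -0.01  0.21] F cr [-0.24 -0.68 -0.15] grip 0.998
```

View pics/w22.png

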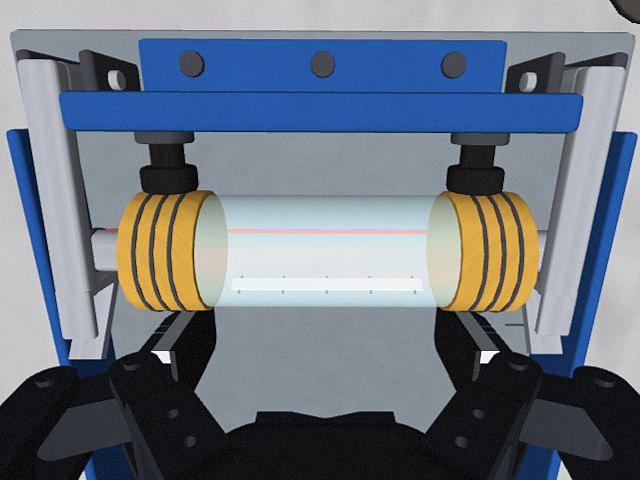

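The ferrules are just at the buffers. I'll advance 0.4 mm per row, checking force.

```bash
python3 -m crank '[[1,[0.005,0,0],[0,0,0]],[1,[0.005,0,0],[0,0,0]],[1,[0.005,0,0],[0,0,0]],[1,[0,0,0],[0,0,0]],[1,[0,0,0],[0,0,0]]]'; python3 -c "
from h import *
st()"
```

```text
clock: 23.85
position: [0.5647, 0.1243, 0.0395]
ee_rot: [0.682, 0.732, -0.0, 0.0]
ft_force: [-0.3, -0.4, 1.0]
grip_width: 1.002
t 23.85 cr mm [64.06 -1.03 39.54] rot err deg [0.   0.01 0.19] F cr [-0.37  0.31  0.99] grip 1.002
```

```bash
python3 -m crank '[[1,[0.005,0,0],[0,0,0]],[1,[0.005,0,0],[0,0,0]],[1,[0,0,0],[0,0,0]],[1,[0,0,0],[0,0,0]],[1,[0,0,0],[0,0,0]]]'; python3 -c "
from h import *
st()"
python3 -m crank '[[1,[0.005,0,0],[0,0,0]],[1,[0.005,0,0],[0,0,0]],[1,[0,0,0],[0,0,0]],[1,[0,0,0],[0,0,0]],[1,[0,0,0],[0,0,0]]]'; python3 -c "
from h import *
st()
im=manip.camera('wrist');cv2.imwrite('pics/w23.png',im)"
```

```text
clock: 24.35
position: [0.5647, 0.1248, 0.0395]
ee_rot: [0.682, 0.732, -0.0, 0.0]
ft_force: [0.2, -4.8, -0.1]
grip_width: 0.996
t 24.35 cr mm [64.62 -1.03 39.52] rot err deg [0.   0.02 0.18] F cr [-4.8   0.15 -0.12] grip 0.996
clock: 24.85
position: [0.5647, 0.1251, 0.0395]
ee_rot: [0.682, 0.732, -0.0, 0.0]
ft_force: [0.5, -6.6, 0.2]
grip_width: 1.003
t 24.85 cr mm [64.88 -1.05 39.52] rot err deg [0.   0.06 0.17] F cr [-6.58 -0.01  0.19] grip 1.003
```

View pics/w23.png

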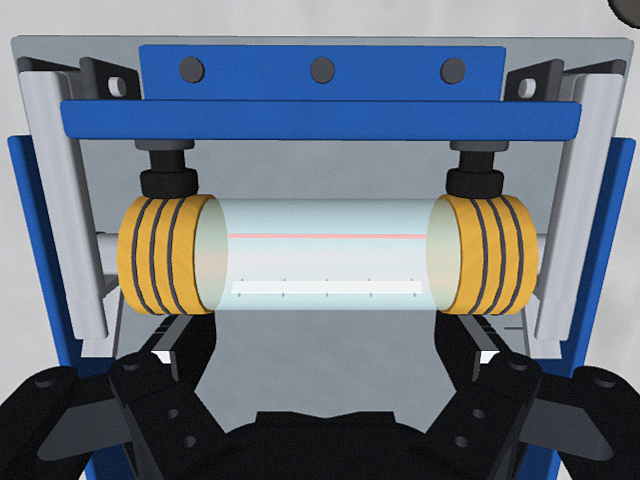

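Pressing the buffers at 6.6 N. I'll step up towards 10–12 N.

```bash
python3 -m crank '[[1,[0.005,0,0],[0,0,0]],[1,[0.005,0,0],[0,0,0]],[1,[0,0,0],[0,0,0]],[1,[0,0,0],[0,0,0]],[1,[0,0,0],[0,0,0]]]'; python3 -c "
from h import *
st()"
python3 -m crank '[[1,[0.005,0,0],[0,0,0]],[1,[0,0,0],[0,0,0]],[1,[0,0,0],[0,0,0]],[1,[0,0,0],[0,0,0]],[1,[0,0,0],[0,0,0]]]'; python3 -c "
from h import *
st()
im=manip.camera('wrist');cv2.imwrite('pics/w24.png',im)"
```

```text
clock: 25.4
position: [0.5646, 0.1254, 0.0395]
ee_rot: [0.682, 0.731, -0.001, 0.001]
ft_force: [0.3, -7.6, 0.7]
grip_width: 1.006
t 25.4 cr mm [65.18 -1.02 39.5 ] rot err deg [-0.    0.09  0.15] F cr [-7.61  0.26  0.68] grip 1.006
clock: 25.9
position: [0.5646, 0.1256, 0.0395]
ee_rot: [0.682, 0.731, -0.001, 0.001]
ft_force: [0.3, -9.2, 0.8]
grip_width: 0.997
t 25.9 cr mm [65.34 -1.03 39.53] rot err deg [-0.    0.1   0.14] F cr [-9.23  0.33  0.76] grip 0.997
```

View pics/w24.png

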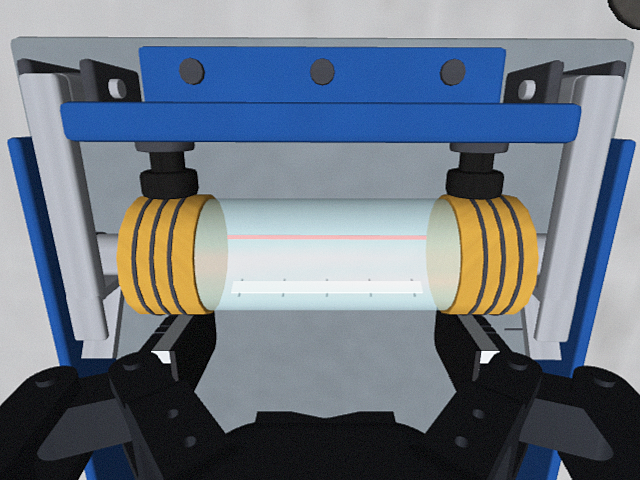

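```bash
python3 -m crank '[[1,[0.005,0,0],[0,0,0]],[1,[0.005,0,0],[0,0,0]],[1,[0,0,0],[0,0,0]],[1,[0,0,0],[0,0,0]],[1,[0,0,0],[0,0,0]]]'; python3 -c "
from h import *
st()
im=manip.camera('wrist');cv2.imwrite('pics/w25.png',im)
a=[cv2.imread(f'pics/w{i}.png') for i in (22,24,25)]
L=[cv2.resize(i[60:380,10:140],None,fx=1.8,fy=1.8) for i in a]
cv2.imwrite('pics/cmpL.png',np.hstack(L));cv2.imwrite('pics/cmpR.png',np.hstack([cv2.resize(i[60:380,510:640],None,fx=1.8,fy=1.8) for i in a]))
im=manip.camera('side');cv2.imwrite('pics/s25.png',cv2.resize(im[170:270,310:430],None,fx=6,fy=6,interpolation=cv2.INTER_CUBIC))"
```

```text
clock: 26.45
position: [0.5646, 0.1259, 0.0395]
ee_rot: [0.682, 0.731, -0.001, 0.001]
ft_force: [0.1, -10.4, 1.4]
grip_width: 1.003
t 26.45 cr mm [65.66 -1.02 39.52] rot err deg [-0.01  0.13  0.12] F cr [-10.43   0.58   1.42] grip 1.003
```

View pics/cmpL.png

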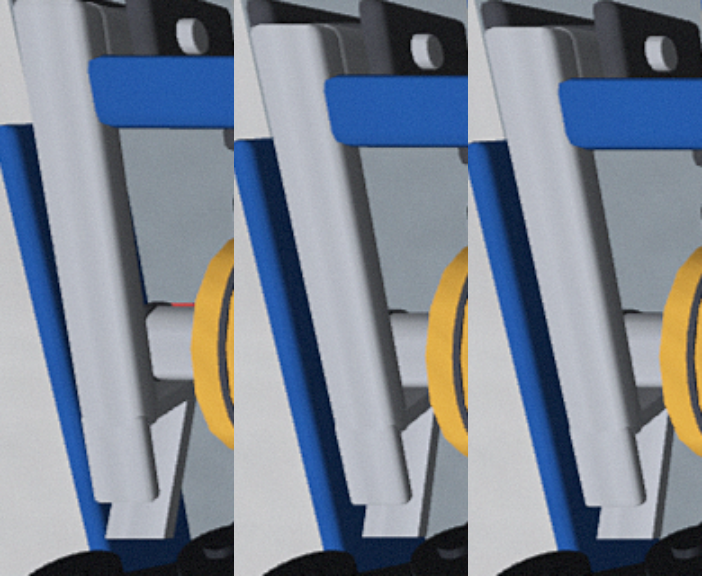

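View pics/cmpR.png

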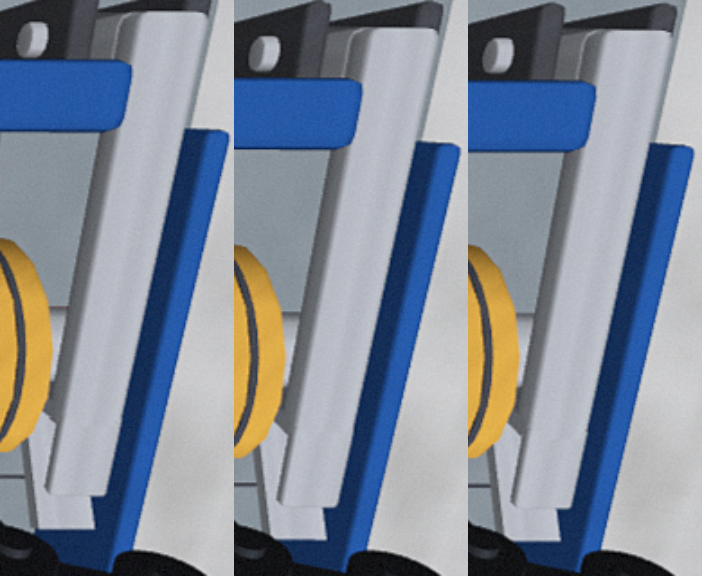

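View pics/s25.png

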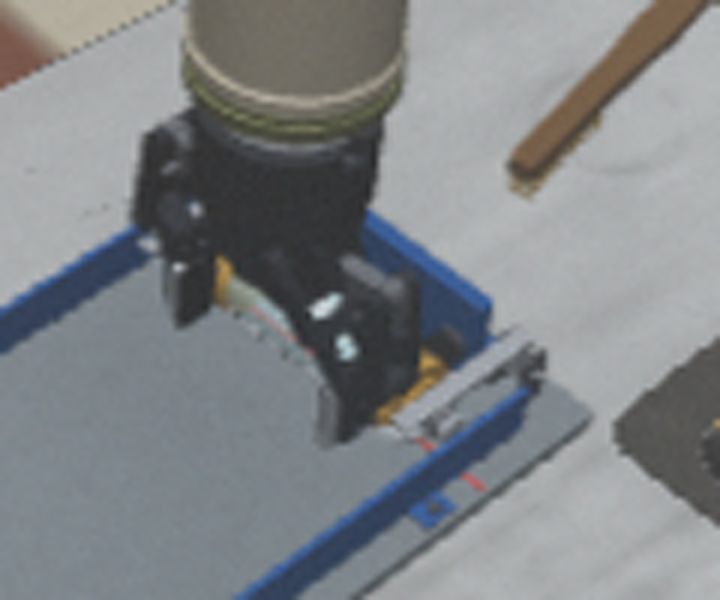

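```bash
python3 -c "
import cv2,numpy as np
def c(i,x0,y0): return cv2.resize(cv2.imread(f'pics/w{i}.png')[y0:y0+110,x0:x0+100],None,fx=4,fy=4,interpolation=cv2.INTER_CUBIC)
cv2.imwrite('pics/z1.png',np.hstack([c(5,20,110),c(6,20,150)]))
cv2.imwrite('pics/z2.png',np.hstack([c(22,40,270),c(25,40,270)]))
cv2.imwrite('pics/z3.png',np.hstack([c(5,540,110),c(25,510,270)]))
"
```

```text
(no output)
```

View pics/z1.png

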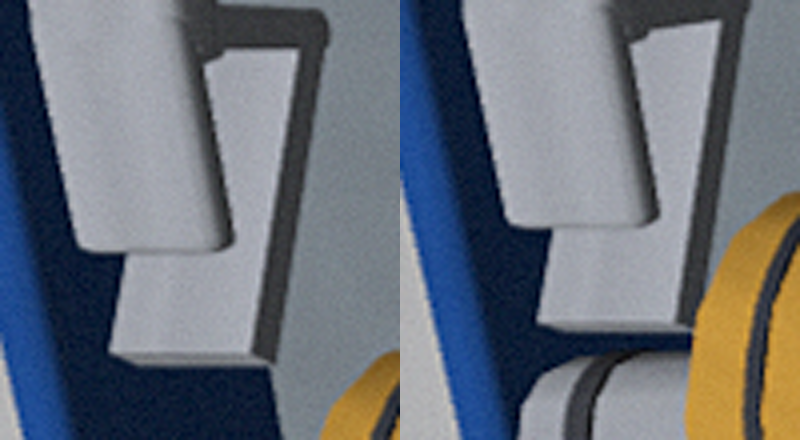

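View pics/z2.png

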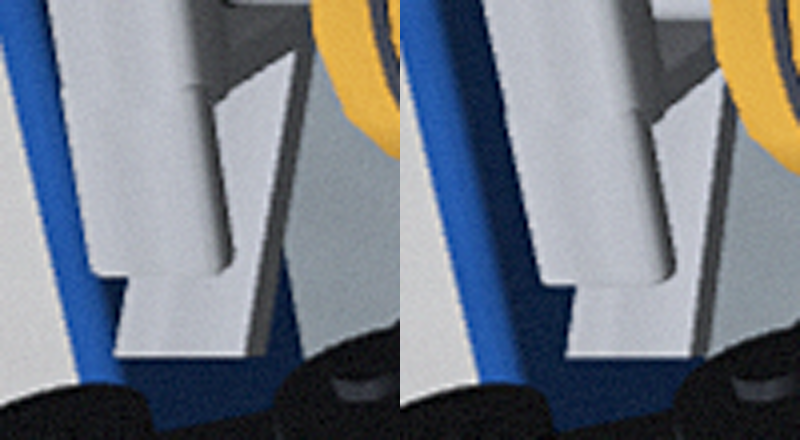

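View pics/z3.png

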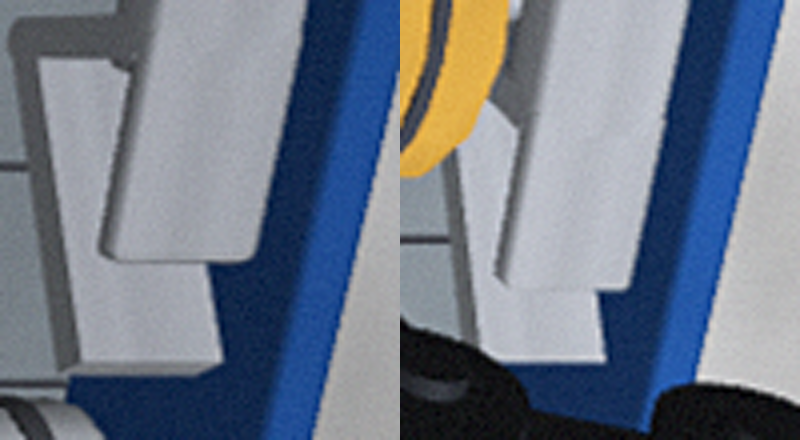

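Run:
```python
from h import *
np.set_printoptions(precision=1,suppress=True)
R=Ro.from_matrix(RT)*Ro.from_euler('z',-.2,degrees=True)
def O(x,y,z): return dict(position=w((x/1e3,y/1e3,z/1e3)),ee_rot=R.as_quat())
def tri2(o1,a,o2,b):
    c1,d1=wray(o1,a);c2,d2=wray(o2,b);s=np.linalg.lstsq(np.c_[d1,-d2],c2-c1,rcond=None)[0];p,q=c1+s[0]*d1,c2+s[1]*d2;return (p+q)/2,np.linalg.norm(p-q)*1e3
def proj(o,p):
    M=np.array(W["mount"]);T=np.eye(4);T[:3,:3]=Ro.from_quat(o["ee_rot"]).as_matrix();T[:3,3]=o["position"]
    c=np.linalg.inv(T@M)@np.r_[p,1];return (np.array(W["K"])@c[:3]/c[2])[:2]
o5=O(12.74,-.99,39.53);o6=O(22.31,-.95,39.53);o25=O(65.66,-1.02,39.52);o22=O(63.11,-1.01,39.55)
H=np.array([.145,0,.05])
for n,a,b,c25,c22 in (("outer",(39.5,172),(46.3,206),(75,341),(62.5,338)),("inner",(77,172),(84.5,206),(108,341),(98,338)),("ramp outer",(47.5,200),(54.5,231.5),(81.5,359),(69,359))):
    p,e=tri2(o5,a,o6,b); print(n,cr(p)*1e3,"err",e,"pred now if down",proj(o25,p),"seen",c25,"| w22 pred down",proj(o22,p),"seen",c22)
    for th in (.02,.05,.1,.18):
        v=cr(p)-np.array([.148,0,.05]); r=np.array([.148+v[0]*np.cos(th)+v[2]*np.sin(th),cr(p)[1],.05-v[0]*np.sin(th)+v[2]*np.cos(th)]); print("   th",th,proj(o25,w(r)),proj(o22,w(r)))
```

```text
outer [71.9 77.5 56.6] err 0.14171271125892632 pred now if down [ 75.1 340.1] seen (75, 341) | w22 pred down [ 73.7 332.9] seen (62.5, 338)
   th 0.02 [ 71.9 342.4] [ 70.5 335.2]
   th 0.05 [ 66.9 345.8] [ 65.4 338.4]
   th 0.1 [ 58.1 351.3] [ 56.5 343.7]
   th 0.18 [ 42.6 359.5] [ 40.8 351.5]
inner [72.  66.6 57.1] err 0.24617066705919877 pred now if down [108.7 340.7] seen (108, 341) | w22 pred down [107.4 333.5] seen (98, 338)
   th 0.02 [105.9 343. ] [104.6 335.7]
   th 0.05 [101.6 346.4] [100.2 339. ]
   th 0.1 [ 93.9 351.8] [ 92.5 344.2]
   th 0.18 [ 80.4 360. ] [ 78.8 352. ]
ramp outer [63.4 79.4 53.2] err 0.039190681649586404 pred now if down [ 80.8 356.9] seen (81.5, 359) | w22 pred down [ 79.5 350.1] seen (69, 359)
   th 0.02 [ 77.6 359.8] [ 76.2 353. ]
   th 0.05 [ 72.4 364.1] [ 71.  357.2]
   th 0.1 [ 63.4 371.2] [ 61.8 364.1]
   th 0.18 [ 47.2 382.3] [ 45.5 374.8]
```

Run:
```python
from h import *
import cv2
def c(i,x0,y0): return cv2.resize(cv2.imread(f'pics/w{i}.png')[y0:y0+110,x0:x0+65],None,fx=4,fy=4,interpolation=cv2.INTER_CUBIC)
cv2.imwrite('pics/z4.png',np.hstack([c(5,540,110),c(6,535,140),c(25,515,270)]))
M=np.array(W["mount"])
def proj(o,p):
    T=np.eye(4);T[:3,:3]=Ro.from_quat(o["ee_rot"]).as_matrix();T[:3,3]=o["position"]
    q=np.linalg.inv(T@M)@np.r_[p,1];return (np.array(W["K"])@q[:3]/q[2])[:2].round(1)
R=Ro.from_matrix(RT)*Ro.from_euler('z',-.2,degrees=True)
for x,y in ((12.74,-.99),(22.31,-.95),(65.66,-1.02)):
    o=dict(position=w((x/1e3,y/1e3,.03953)),ee_rot=R.as_quat())
    print(x,[proj(o,w((.072,yy,.0568))) for yy in (-.0674,-.0783)],[proj(o,w((.072+.001,yy,.0568+.0038))) for yy in (-.0674,-.0783)])
```

```text
12.74 [array([564.4, 173.6]), array([603.9, 173.8])] [array([573.9, 171.8]), array([615. , 171.9])]
22.31 [array([558.2, 207.6]), array([596.7, 207.7])] [array([567.2, 207.1]), array([607.2, 207.2])]
65.66 [array([533. , 341.6]), array([567.5, 341.7])] [array([540.2, 345.7]), array([575.8, 345.9])]
```

View pics/z4.png

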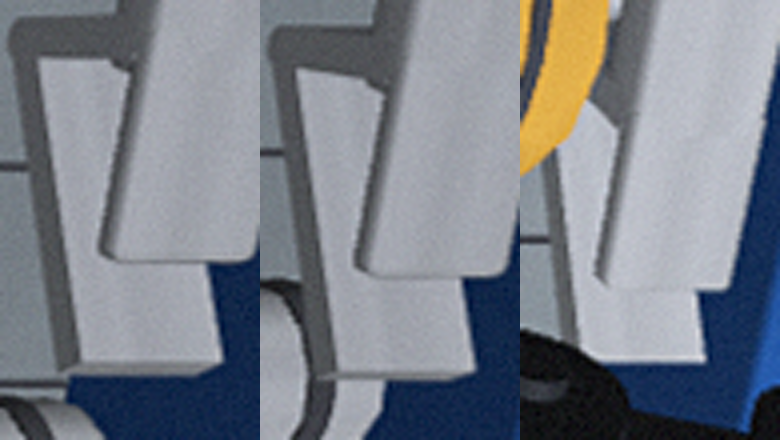

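Both arms' front corners are within about 1 px of where they project for "down", so both are at 0 ± 0.01 rad (0.05 rad would shift them about 8 px). I'll press slightly more, hold, then back off gently.

```bash
python3 -m crank '[[1,[0.005,0,0],[0,0,0]],[1,[0,0,0],[0,0,0]],[1,[0,0,0],[0,0,0]],[1,[0,0,0],[0,0,0]],[1,[0,0,0],[0,0,0]]]'; python3 -c "
from h import *
st()"
python3 -m crank '[[1,[-0.01,0,0],[0,0,0]],[1,[-0.01,0,0],[0,0,0]],[1,[-0.02,0,0],[0,0,0]],[1,[-0.02,0,0],[0,0,0]],[1,[-0.05,0,0],[0,0,0]]]'
python3 -m crank '[[1,[-0.05,0,0],[0,0,0]],[1,[-0.1,0,0],[0,0,0]],[1,[0,0,0],[0,0,0]],[1,[0,0,0],[0,0,0]],[1,[0,0,0],[0,0,0]]]'; python3 -c "
from h import *
st()
im=manip.camera('wrist');cv2.imwrite('pics/w26.png',im)"
```

```text
clock: 27.05
position: [0.5646, 0.126, 0.0395]
ee_rot: [0.682, 0.731, -0.001, 0.001]
ft_force: [1.1, -10.8, 1.8]
grip_width: 1.002
t 27.05 cr mm [65.8  -1.01 39.51] rot err deg [-0.01  0.14  0.1 ] F cr [-10.88  -0.33   1.82] grip 1.002
clock: 27.55
position: [0.5649, 0.1211, 0.0396]
ee_rot: [0.681, 0.732, 0.0, -0.0]
ft_force: [-0.2, 0.4, 0.8]
grip_width: 0.999
clock: 28.05
position: [0.5658, 0.108, 0.0395]
ee_rot: [0.681, 0.732, 0.0, -0.0]
ft_force: [-0.6, 0.1, 0.3]
grip_width: 1.001
t 28.05 cr mm [47.76 -1.07 39.53] rot err deg [ 0.   -0.02  0.21] F cr [0.13 0.59 0.33] grip 1.001
```

View pics/w26.png

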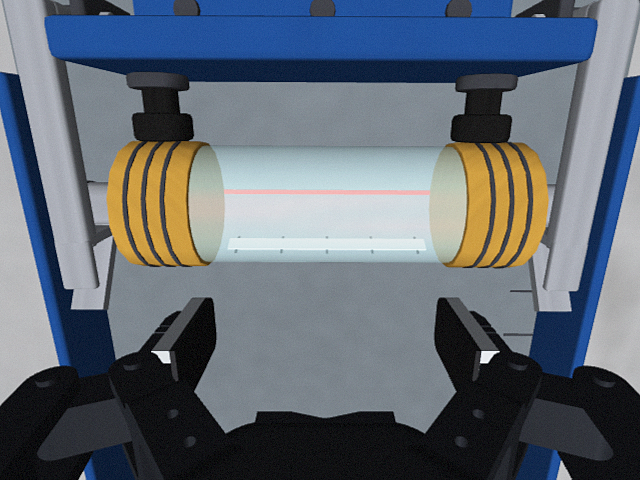

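The tube stayed against the buffers with the fingers clear. I'll check the latch corners here, then lift away.

```bash
python3 -m crank '[[1,[0,0,-0.3],[0,0,0]],[1,[0,0,-0.4],[0,0,0]],[1,[-0.3,0,-0.4],[0,0,0]],[1,[-0.4,0,-0.1],[0,0,0]],[1,[-0.4,0,0],[0,0,0]]]'; python3 -m crank '[[1,[-0.3,0,0],[0,0,0]],[1,[0,0,0],[0,0,0]],[1,[0,0,0],[0,0,0]],[1,[0,0,0],[0,0,0]],[1,[0,0,0],[0,0,0]]]'
python3 - <<'E'
from h import *
st(); o=manip.get_obs()
M=np.array(W["mount"])
def proj(o,p):
    T=np.eye(4);T[:3,:3]=Ro.from_quat(o["ee_rot"]).as_matrix();T[:3,3]=o["position"]
    q=np.linalg.inv(T@M)@np.r_[p,1];return (np.array(W["K"])@q[:3]/q[2])[:2].round(1)
R=Ro.from_matrix(RT)*Ro.from_euler('z',-.2,degrees=True)
o26=dict(position=w((.04776,-.00107,.03953)),ee_rot=R.as_quat())
for oo in (o26,o): print([proj(oo,w((.072,y,.0568))).tolist() for y in (.0775,.0666,-.0674,-.0783)])
im=manip.camera('wrist');cv2.imwrite('pics/w27.png',im)
a=cv2.imread('pics/w26.png')
cv2.imwrite('pics/z5.png',np.hstack([cv2.resize(a[230:330,40:130],None,fx=4,fy=4,interpolation=cv2.INTER_CUBIC),cv2.resize(a[230:330,510:600],None,fx=4,fy=4,interpolation=cv2.INTER_CUBIC)]))
t=manip.camera('top');s=manip.camera('side');cv2.imwrite('pics/t27.png',t);cv2.imwrite('pics/s27.png',s)
cv2.imwrite('pics/s27c.png',cv2.resize(s[185:315,250:420],None,fx=4.6,fy=4.6,interpolation=cv2.INTER_CUBIC))
E
```

```text
clock: 28.6
position: [0.5732, 0.0197, 0.1376]
ee_rot: [0.681, 0.732, 0.002, 0.001]
ft_force: [0.2, 0.9, 0.5]
grip_width: 1.004
clock: 29.1
position: [0.5738, -0.0026, 0.1354]
ee_rot: [0.681, 0.732, 0.0, -0.0]
ft_force: [0.4, 1.0, 1.0]
grip_width: 1.0
t 29.1 cr mm [-63.12  -1.54 135.38] rot err deg [-0.01 -0.03  0.32] F cr [ 0.99 -0.48  1.01] grip 1.0
[[63.5, 288.3], [99.5, 288.4], [542.5, 289.8], [578.5, 289.9]]
[[154.7, -19.7], [178.2, -19.6], [467.5, -17.9], [491.0, -17.7]]
```

View pics/z5.png

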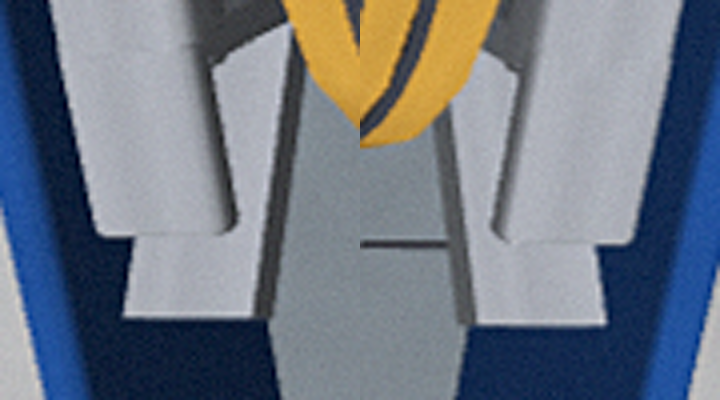

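View pics/s27c.png

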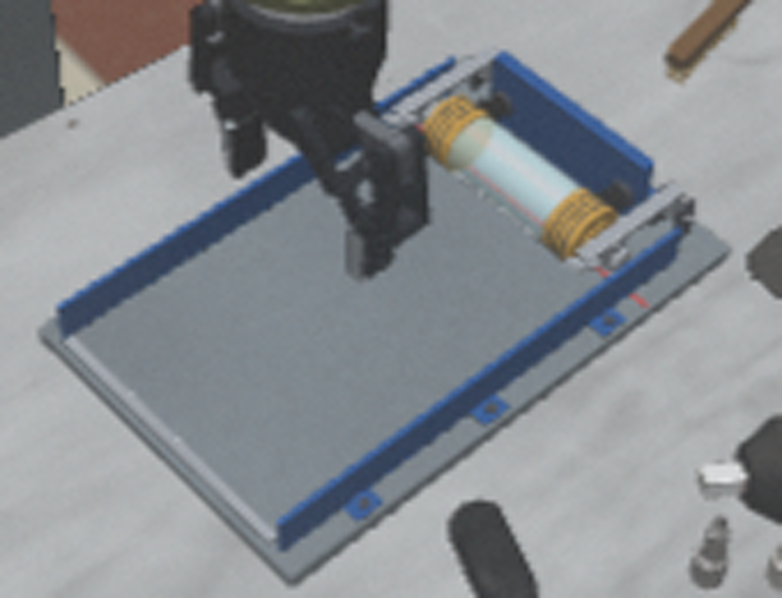

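View pics/w27.png

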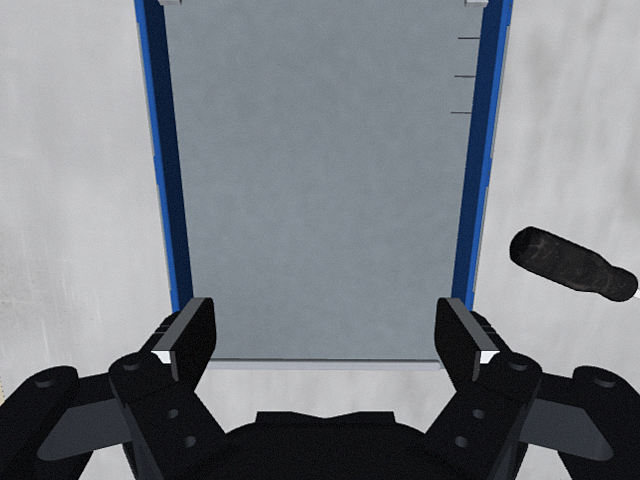

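Run:
```python
from h import *
np.set_printoptions(precision=1,suppress=True)
R=Ro.from_matrix(RT)*Ro.from_euler('z',-.2,degrees=True)
o=dict(position=w((.04776,-.00107,.03953)),ee_rot=R.as_quat()); im=cv2.imread("pics/w26.png")
_,m=blobs(im,*OR,(90,100,560,290),100);y,x=np.nonzero(m)
for s in (x<320,x>=320):
    X,Y=x[s],y[s];u=(X.min()+X.max())/2;print(X.min(),X.max(),Y.min(),Y.max(),cr(wplane(o,(u,Y.min()),.046))[:2]*1e3)
s=cv2.imread("pics/s27.png");t=cv2.imread("pics/t27.png")
bs,_=blobs(s,*OR,(335,190,395,250));bt,_=blobs(t,*OR,(255,195,385,285))
for b in bs:print("side",b[0],b[1],cr(plane("side",b[0],.05))*1e3)
for b in bt:print("top",b[0],b[1],cr(plane("top",b[0],.048))*1e3)
# latches: side difference before/after
a=cv2.absdiff(cv2.imread("pics/side0.png"),s).max(2);print("diff at far latch region",a[222:242,372:402].mean(),"near",a[196:212,335:360].mean())
```

```text
107 206 141 265 [114.9  48.6]
443 548 142 266 [114.9 -52.1]
side [347.2 211.2] [342, 206, 13, 14, 79] [91.8 50.3 50. ]
side [375.1 232.5] [369, 226, 15, 14, 111] [ 92.3 -51.   50. ]
top [280.7 222.5] [274, 218, 15, 10, 120] [ 95.7 -52.8  48. ]
top [282.4 260.8] [275, 257, 15, 9, 120] [94.9 48.  48. ]
diff at far latch region 16.588333333333335 near 13.2425
```

```bash
python3 -c "
from workcell import manip
print(manip.hand_in())"
```

```text
the job is handed in; nothing more can be done
None
```

The tube is home on the red line with both latches down behind its spigots. I handed the job in at about 29 s, with the gripper clear of everything.

**How it went:**
- I rolled the tube with the two open fingers against its brass ferrules.
- On the first approach it drifted about 6 mm towards the near rail. I rolled it back out of the latch ramps and nudged it along its axis to the centre line at about 2 N. I then rolled it in square and pressed it into the buffers.
- The highest push I read was about 11 N. I read the force only at the end of each move, so short peaks in between are not recorded.

**Last checks:**
- **Tube position:** the top view puts its middle at about x +95 mm, y −2 mm in the cradle frame and square. The side view gives x +92 mm, 3 mm short of that, which I put down to the height I assumed and the camera calibration.
- **Latches:** after I let go, the front corners of both latch arms were within about 1.5 px of their "down" position, roughly 0 ± 0.01 rad. The pixel comparison of the side view before and after told me nothing useful about the latches.
- **Other things on the bench:** I did not touch any of them.

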